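Put the finished fan away in its slanted case

ROBOT

A 6-joint arm with a two-finger parallel gripper is mounted at the origin on the work surface. World frame = base frame: x ahead of the robot, y to its left, z up, the work surface at z = 0. Lengths are in m, angles in rad, forces in N, time in s.
With the tool pointing down it reaches from about 0.375 to 0.9 m from the base axis. Payload 3.1 kg.
Tool frame: the origin (TCP) lies on the centre line of the jaws, within the pads' length; the fingertips stand 25 mm ahead of it and the grasp point (between the pads) lies 6 mm ahead of it; x points along the fingers, y is the direction in which the jaws open and shut, and the axes are right-handed (so a half turn about x gives the same grasp; the last joint's range is limited). The gripper opens to 87 mm and grips with 3 to 60 N. Pads are 19 mm wide; open, the fingers measure 117 mm over their backs; the gripper's body (75 mm by 190 mm) begins 51 mm behind the grasp point.
Start: joints at [0.942, 0.527, 1.433, -0, 1.181, -0.178], TCP at [0.272, 0.563, 0.248] pointing down, gripper open.
Joint ranges: [-3.08, 3.08], [-0.75, 2.2], [0.22, 2.44], [-1.43, 4.57], [0, 2.65], [-2.85, 2.85]. Speed limits (rad/s): [2.79, 2.79, 3.14, 3.14, 3.14, 3.14].

INTERFACE

Orientations are given as a unit quaternion [x, y, z, w].
In Python, from rig import robot gives the robot as it stands. The module is installed in compiled form; this text tells all that it offers.
- The arm moves only by the tool move_arm, never from a script. Its argument "commands" is a list of rows, each a list of 5 numbers: the gripper's target within -1 to 1 (shut at 1, half-way at 0, fully open at -1), then the shift along the tool's x, y, z in mm, then the turn about the tool's x in degrees. A call has 1 to 8 rows; each row is the pose to reach, as a shift and turn from the pose commanded when the call began, along the tool's axes at that moment; what a row does not reach only later rows make up. A row lasts 1/12 s, in which the tool goes at most 41.7 mm and 7.16 degrees, less where a joint would pass 70% of its speed; a pose out of reach is approached as far as the arm can. A call with a gripper value outside its range is refused whole. The fingers move at their own pace and stop on an object; "newtons" is the grip in N (left out, the last holds). Time passes only in rows, so rows that repeat a pose let the fingers close. It gives the time, the measured TCP pose, the force and the opening at its end, in the units of the state.
- robot.get_obs(): the state, without advancing time (a new reading comes with each control period).
- robot.camera(name): name is "scene" or "side" or "wrist"; returns a dict with "image" (384x512x3 uint8, red, green, blue), "fx", "fy", "cx", "cy" (pixels), "xyz" and "rotation" of the camera in the world; the wrist camera has in their place "tool_from_camera" (4x4, takes a point from camera to tool coordinates, whose origin is the TCP and whose axes are the tool frame's). Camera axes: x right, y down, z forward; pixel columns grow to the right and rows downward; lengths in m; the calibration is good to about 2 mm. A picture is of the moment at which its call begins: read the wrist's pose just before it. There is no depth.
- robot.hand_in(): hands the job in, once; it reports no verdict.
Trained networks look in a picture, given as the dict that the camera call returned (one of the last four; its "shot" number tells which), for a name from the list of things; names that differ only in an ending like _2 or _b are one class to them, and where a whole thing is asked for, a point or a joint stands for the part that bears it (a point fixed in the world has none). Each returns a list of dicts, best first, with "p" (0 to 1); they miss things now and then, are a little off and sometimes report something else, mostly with a low value. They report only what shows in the picture. A call takes as long as a camera call.
- robot.regions_of(picture, name): "pixels" (384x512 bool, what is visible of it) and "bbox" ([left, top, right, bottom] in pixels, round what is visible of it).
The state is a dict: "time": time; "q": joint angles; "joint_velocities": joint speeds; "joint_torque": joint torques, N m; "position": TCP position; "tool_rot": TCP orientation; "ft_force": force on the tool from outside, world axes, zero at the start; "moment": the same for the moment, N m; "grip_width": finger opening in m.
Only numpy, scipy, OpenCV 4.12 (cv2) and the standard library are available. Lean on these libraries where they do the work, as an engineer would, in place of code of your own. Each camera call takes 0.05 s, during which the arm holds its last target.

TASK

Put the narrower of the two closed folding fans away in the slanted wooden case. First slide the case's shutter fully open, then pick up the fan, slide it in with its dark, tapered rivet end first and push it fully home, and slide the shutter fully shut across its end. Leave the wider fan and the other things on the table where they are.

Things in the scene. Friction and masses are not known exactly. Their poses are not given: they have to be found in the camera images.
- fan: the narrower closed folding fan (to put away): a rigid stack of wooden slats, 200 mm long, 24 mm wide, 20 mm tall, 50 to 100 g, lying level on a rest. Origin: centre of its underside (z up); x runs along its length from the rivet end to the free end, y across its 24 mm width. Grip it across its width near the free end (x about 50 to 95 mm, clear of the rest's bars)
- rest_a: fixed wooden rest under the narrower fan: two cross bars, 25 mm tall, 14 mm along the fan, 70 mm across it, centred at x = -60 mm and x = +35 mm. Origin on the table, x roughly along the fan towards its free end. The wider fan lies on another such rest
- fan_nose (a point): middle of the fan's rivet end face (x = -100 mm, 10 mm above the underside); a steel rivet shows 28 mm from it, and the last 20 mm are a dark-wood tip narrowing in two steps to 18 x 14 mm
- fan_tail (a point): middle of the fan's square-cut free end face (x = +100 mm, 10 mm above the underside)
- sleeve: the slanted dark-wood case on its fixed stand: a rectangular tube. Origin: centre of its open mouth, 135 mm above the table. x runs along the bore, out of the mouth and up at 30 degrees above level (the fan slides in along -x); y is level, the way the shutter opens; z is square to both, upwards. Bore 27 mm wide (y) by 23 mm tall (z), walls 6 mm; its closed bottom is at x = -192 mm
- case: the stand of the case: a fixed dark-wood base board, 250 x 100 x 12 mm, with short posts up to the sleeve. Origin on the table straight below the mouth; x level, the way the mouth faces; the board reaches from x = -210 to +40 mm
- case_mouth (a point): centre of the case's mouth (the sleeve's origin). The mouth flares over its first 10 mm to 34 x 30 mm. A fan fully home sticks out 8 mm; friction may keep it from sliding down by itself. A brass rail runs in front at sleeve x = 12 to 21, z = -22 to -15, y = -25 to +80 mm, with a stop at y = -20 to -23 mm rising to z = 10 mm
- shutter (a joint): position of the brass shutter that slides level along the sleeve's +y in front of the mouth, m: 0 fully shut (plate centred on the mouth), 0.056 fully open (at its end stop). It stays where it is left; moving it takes about 1 to 2 N. The plate is 5 mm thick (sleeve x = 14 to 19 mm), 34 mm wide in y, from z = -12 to 14 mm
- shutter_tab (a point): middle of the top face of the shutter's wooden tab, which stands on the plate: 12 mm wide along the sliding direction, 14 mm along sleeve x, 26 mm tall (sleeve z = 14 to 40 mm, centre x = 16.5 mm); pinch or push it from above
- wide_fan: the wider closed folding fan, wood, 200 x 40 x 20 mm, on the other rest; a bystander that does not fit the case. Origin: centre of its underside, x along its length towards the free end
- thread: cone of white thread, 100 mm across, 134 mm tall, loose bystander; origin centre of its underside
- flask: steel drinking flask, 68 mm across, 225 mm tall, loose bystander; origin centre of its underside
- tape: roll of clear tape lying flat, 84 mm across, 20 mm tall, loose bystander; origin centre of its underside
- scissors: scissors with red handles lying flat, about 200 mm long, 10 mm tall, loose bystander; origin near the pivot
- sticks: bundle of bamboo sticks in a paper band, 200 x 50 x 24 mm, loose bystander; origin centre of its underside
- jar: small glass jar with a steel lid, 60 mm across, 75 mm tall, loose bystander; origin centre of its underside

How it is judged:
On the way, in this order (a step that is already met when the one before it is completed fails the run):
1. the shutter is slid fully open (within 6 mm of its stop) (value of joint shutter above 0.05 m), for 0.2 s.
2. the narrower fan is lifted clear of its rest (height (world z) of fan above 0.06 m), for 0.2 s.
3. the fan's rivet end is in the bore, at least 60 mm past the mouth and in line with it (x of fan_nose in the frame of sleeve below -0.06 m and angle between the x axis of fan and the x axis of sleeve, either way round below 0.06 rad and y of fan_nose in the frame of sleeve between -0.007 and 0.007 m and z of fan_nose in the frame of sleeve between -0.007 and 0.007 m), for 0.2 s.
4. the fan is fully home in the case (within 5 mm) (x of fan_nose in the frame of sleeve below -0.187 m and angle between the x axis of fan and the x axis of sleeve, either way round below 0.06 rad and y of fan_nose in the frame of sleeve between -0.007 and 0.007 m and z of fan_nose in the frame of sleeve between -0.007 and 0.007 m), for 0.2 s.
5. the shutter is slid fully shut (value of joint shutter below 0.006 m), for 0.2 s.
At the end, for the whole second after the job is handed in: The narrower fan lies at rest in the case, rivet end first, within 5 mm of the bottom of the bore and in line with it (3.4 degrees, 7 mm), and the shutter is shut to within 6 mm (all of step 4 and value of joint shutter below 0.006 m and linear speed of fan below 0.02 m/s); the robot touches nothing.
It fails at once if the wider fan or another bystander is moved by more than 30 mm (distance of any of wide_fan, thread, flask, tape, scissors, sticks, jar from where it was at the start of the episode above 0.03 m).
It also fails if it takes over 72 s, if anything falls off the work surface, if the arm or the gripper's body presses on something with over 40 N, if the wrist force passes 120 N, or if a joint passes its speed limit or range.

## Working session

There is one attempt and no reset: what is moved stays moved. The work goes in short steps, Python scripts to look and compute and a tool call to move; the robot and the scene stay as the last step left them, time stands still between calls to the robot, and variables do not carry over. Pictures are saved under pics/ and viewed, and the job is handed in when it is done.

Besides the shell and the picture viewer there is one more tool, called after ">>>" as name(argument=value, ...), one argument or row to a line, values as JSON. move_arm: Moves the arm, as the interface text tells. Its arguments: {"type":"object","properties":{"commands":{"type":"array","items":{"type":"array","items":{"type":"number"}}},"newtons":{"type":"number"}},"required":["commands"]}

```bash
mkdir -p pics
cat > h.py <<'E'
import numpy as np, cv2
from rig import robot
def shot(cam,fn=None):
    c=robot.camera(cam)
    if fn: cv2.imwrite('pics/'+fn+'.png',cv2.cvtColor(c['image'],cv2.COLOR_RGB2BGR))
    return c
E
python3 - <<'E'
from h import *
o=robot.get_obs()
print({k:np.round(v,3) for k,v in o.items()})
for n in ['scene','side','wrist']:
    c=shot(n,n+'0'); print(n,c['fx'],c['cx'],c['cy'],c.get('xyz'),c.get('rotation'),c.get('tool_from_camera'))
    for t in ['fan','wide_fan','sleeve','shutter','shutter_tab','rest_a','case']:
        print(t,[(round(r['p'],2),r['bbox'],int(r['pixels'].sum())) for r in robot.regions_of(c,t)][:3])
E
```

```text
{'time': np.float64(0.0), 'q': array([ 0.942,  0.528,  1.434, -0.   ,  1.181, -0.179]), 'joint_velocities': array([-0.   , -0.   , -0.002, -0.   ,  0.   ,  0.   ]), 'joint_torque': array([ 1.0000e-03, -4.4005e+01, -1.7659e+01,  6.3000e-02,  5.8000e-02,
       -0.0000e+00]), 'position': array([0.272, 0.562, 0.247]), 'tool_rot': array([ 0.157,  0.69 , -0.159,  0.689]), 'ft_force': array([ 0.22 , -0.62 , -0.573]), 'moment': array([ 0.02 , -0.024,  0.017]), 'grip_width': np.float64(0.087)}
scene 451.8114936118427 259.5754761858158 189.70758120937245 [ 1.42784728 -0.69784473  1.16026345] [ 0.81416317  0.42175479 -0.17281321 -0.35971769] None
fan [(0.88, [306.4, 177.0, 358.7, 192.1], 379)]
wide_fan [(0.94, [276.5, 158.5, 329.1, 177.1], 520)]
sleeve [(0.79, [198.4, 181.3, 261.2, 232.6], 1041)]
shutter [(0.6, [246.0, 180.3, 255.0, 195.1], 53), (0.22, [200.0, 188.9, 230.2, 213.1], 104)]
shutter_tab [(0.58, [199.5, 179.6, 262.4, 233.5], 1121), (0.45, [251.4, 185.3, 254.1, 190.3], 20)]
rest_a [(0.43, [316.6, 185.1, 345.8, 197.1], 142)]
case [(0.66, [188.6, 178.7, 267.8, 250.4], 2557), (0.27, [1
[... 392 characters left out ...]
6.8, 181.8, 268.3, 201.4], 117)]
shutter [(0.68, [232.7, 118.6, 254.7, 181.8], 1067), (0.53, [259.0, 178.8, 269.6, 198.2], 150), (0.33, [189.1, 232.7, 214.3, 252.9], 319)]
shutter_tab []
rest_a [(0.66, [222.0, 279.4, 262.3, 322.8], 325)]
case [(0.76, [243.2, 179.9, 294.0, 237.5], 1672)]
wrist 304.43672694190417 255.8637294054206 192.8466501945431 None None [[-3.09433460e-04 -2.94555206e-01  9.55634415e-01 -1.37907114e-01]
 [ 9.99999665e-01 -8.14952054e-04  7.26062028e-05  5.50873583e-04]
 [ 7.57409695e-04  9.55634118e-01  2.94555359e-01 -8.09170683e-02]
 [ 0.00000000e+00  0.00000000e+00  0.00000000e+00  1.00000000e+00]]
fan []
wide_fan []
sleeve []
shutter []
shutter_tab []
rest_a []
case []
```

Run:
```python
import cv2
s=cv2.imread('pics/scene0.png');cv2.imwrite('pics/s0c.png',cv2.resize(s[130:300,140:400],None,fx=3,fy=3,interpolation=cv2.INTER_CUBIC))
s=cv2.imread('pics/side0.png');cv2.imwrite('pics/d0c.png',cv2.resize(s[110:340,160:360],None,fx=2.6,fy=2.6,interpolation=cv2.INTER_CUBIC))
```

```text
(no output)
```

View pics/s0c.png

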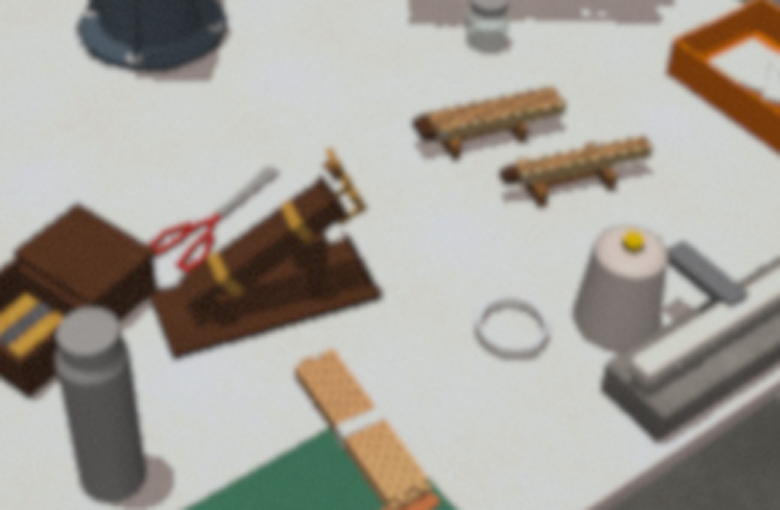

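View pics/d0c.png

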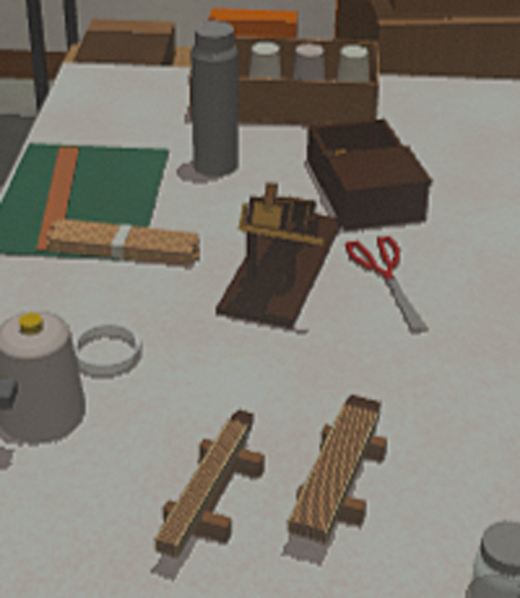

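View pics/scene0.png

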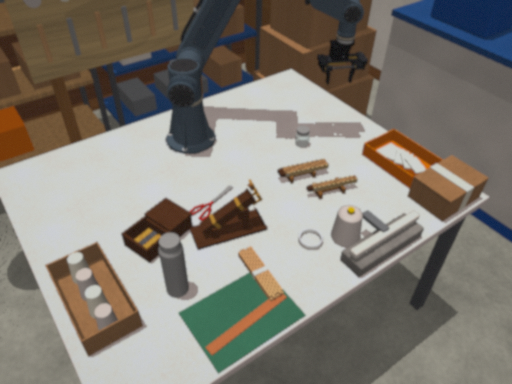

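View pics/wrist0.png

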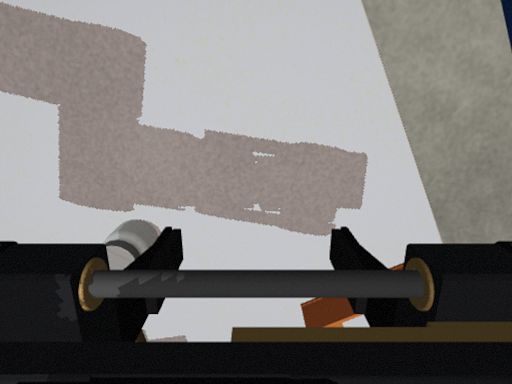

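View pics/side0.png

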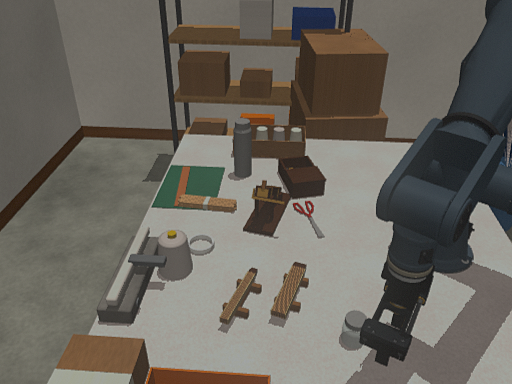

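```bash
cat >> h.py <<'E'
from scipy.spatial.transform import Rotation as R
def campose(c,o=None):
    if 'xyz' in c and c['xyz'] is not None:
        return R.from_quat(c['rotation']).as_matrix() if np.size(c['rotation'])==4 else np.array(c['rotation']), np.array(c['xyz'])
    T=np.array(c['tool_from_camera']); Rt=R.from_quat(o['tool_rot']).as_matrix()
    return Rt@T[:3,:3], Rt@T[:3,3]+o['position']
def ray(c,uv,z,o=None):
    Rm,t=campose(c,o); d=Rm@np.array([(uv[0]-c['cx'])/c['fx'],(uv[1]-c['cy'])/c['fy'],1])
    return t+d*(z-t[2])/d[2]
def proj(c,P,o=None):
    Rm,t=campose(c,o); p=(np.atleast_2d(P)-t)@Rm
    return np.c_[p[:,0]/p[:,2]*c['fx']+c['cx'],p[:,1]/p[:,2]*c['fy']+c['cy']]
def tri(obs): # list of (c,uv,o)
    A=np.zeros((3,3));b=np.zeros(3)
    for c,uv,o in obs:
        Rm,t=campose(c,o); d=Rm@np.array([(uv[0]-c['cx'])/c['fx'],(uv[1]-c['cy'])/c['fy'],1]);d/=np.linalg.norm(d)
        M=np.eye(3)-np.outer(d,d);A+=M;b+=M@t
    return np.linalg.solve(A,b)
E
python3 - <<'E'
from h import *
import pickle
cs=shot('scene');cd=shot('side')
# picks from crops
S=lambda u,v:(140+u/3,130+v/3); D=lambda u,v:(160+u/2.6,110+v/2.6)
for n,a,b in [('fan nose',S(512,172),D(243,418)),('fan tail',S(645,148),D(170,546)),('tab top',S(332,152),D(271,184)),('rail stop end',S(360,210),D(243,232))]:
    print(n,np.round(tri([(cs,a,None),(cd,b,None)]),3))
for n in ['thread','flask','tape','scissors','sticks','jar','wide_fan','fan','case']:
    for c,nm in ((cs,'scene'),(cd,'side')):
        r=robot.regions_of(c,n) 
        if r:
            v,u=np.nonzero(r[0]['pixels']); bb=r[0]['bbox']
            print(n,nm,round(r[0]['p'],2),np.round(ray(c,(u.mean(),v.mean()),0.02),3)[:2],'bottom',np.round(ray(c,((bb[0]+bb[2])/2,bb[3]),0.0),3)[:2])
E
```

```text
fan nose [0.555 0.19  0.037]
fan tail [0.61  0.364 0.029]
tab top [ 0.537 -0.064  0.181]
rail stop end [ 0.572 -0.052  0.117]
thread scene 0.76 [0.765 0.179] bottom [0.82  0.135]
thread side 0.94 [0.791 0.118] bottom [0.767 0.209]
flask scene 0.61 [ 0.575 -0.386] bottom [ 0.665 -0.44 ]
flask side 0.74 [ 0.66  -0.586] bottom [ 0.632 -0.351]
tape scene 0.86 [0.735 0.039] bottom [0.774 0.003]
tape side 0.65 [0.721 0.061] bottom [0.718 0.089]
scissors scene 0.7 [ 0.405 -0.135] bottom [ 0.46  -0.164]
scissors side 0.56 [ 0.387 -0.1  ] bottom [ 0.39  -0.015]
sticks scene 0.76 [ 0.754 -0.18 ] bottom [ 0.824 -0.225]
sticks side 0.96 [ 0.739 -0.163] bottom [ 0.742 -0.141]
jar scene 0.67 [0.28  0.383] bottom [0.314 0.347]
jar side 0.69 [0.292 0.357] bottom [0.292 0.399]
wide_fan scene 0.86 [0.441 0.25 ] bottom [0.475 0.234]
wide_fan side 0.74 [0.451 0.238] bottom [0.45  0.323]
fan scene 0.66 [0.573 0.284] bottom [0.595 0.266]
fan side 0.87 [0.585 0.271] bottom [0.575 0.356]
case scene 0.66 [ 0.518 -0.137] bottom [ 0.616 -0.205]
case side 0.89 [ 0.532 -0.142] bottom [ 0.517 -0.027]
```

```bash
cat >> h.py <<'E'
# commanded orientation kept straight down: yaw = angle of tool y in the world
def yaw(o):
    y=R.from_quat(o['tool_rot']).as_matrix()[:,1]; return np.arctan2(y[1],y[0])
def plan(p,yw=None,o=None):
    "shift (mm) in present tool axes and turn (deg) to reach TCP p with tool y along yw(rad) mod pi"
    o=o or robot.get_obs(); Rt=R.from_quat(o['tool_rot']).as_matrix()
    d=Rt.T@(np.array(p)-o['position'])*1000
    t=0
    if yw is not None:
        t=-np.degrees(yw-yaw(o)); t=(t+90)%180-90   # tool x down: + turn lowers world yaw
    print('shift',np.round(d,1),'turn',round(t,2),'rows',int(max(np.ceil(np.linalg.norm(d)/41.7),np.ceil(abs(t)/7.16))),'pos',np.round(o['position'],4),'yaw',round(np.degrees(yaw(o)),2),'q6',round(o['q'][5],2),'t',round(float(o['time']),2))
E
python3 - <<'E'
from h import *
o=robot.get_obs();print(np.round(R.from_quat(o['tool_rot']).as_matrix(),3))
plan([0.535,-0.06,0.33],np.radians(18))
E
```

```text
[[-0.     0.436  0.9  ]
 [-0.     0.9   -0.436]
 [-1.    -0.    -0.   ]]
shift [ -82.5 -445.9  507.7] turn 46.17 rows 17 pos [0.2723 0.5626 0.2475] yaw 64.17 q6 -0.18 t 2.2
```

>>> move_arm(
  commands=[
    [-1, -80, -200, 230, 0],
    [-1, -80, -200, 230, 0],
    [-1, -80, -200, 230, 0],
    [-1, -80, -200, 230, 0],
    [-1, -80, -200, 230, 0],
    [-1, -80, -200, 230, 20],
    [-1, -80, -200, 230, 23],
    [-1, -80, -200, 230, 23],
  ],
)

```text
time: 2.87
position: [0.3936, 0.2793, 0.3289]
tool_rot: [0.287, 0.646, -0.286, 0.647]
ft_force: [0.5, -0.0, -0.4]
grip_width: 0.0871
```

Run:
```python
from h import *
plan([0.535,-0.04,0.33],np.radians(18))
```

```text
shift [  -0.5 -109.8  331.5] turn 24.21 rows 9 pos [0.3936 0.2793 0.3289] yaw 42.21 q6 -0.35 t 2.87
```

>>> move_arm(
  commands=[
    [-1, 0, -110, 330, 7],
    [-1, 0, -110, 330, 14],
    [-1, 0, -110, 330, 21],
    [-1, 0, -110, 330, 24],
    [-1, 0, -110, 330, 24],
    [-1, 0, -110, 330, 24],
    [-1, 0, -110, 330, 24],
    [-1, 0, -110, 330, 24],
  ],
)

```text
time: 3.53
position: [0.5295, -0.0237, 0.3278]
tool_rot: [0.412, 0.574, -0.412, 0.575]
ft_force: [0.5, 0.2, -0.7]
grip_width: 0.0871
```

Run:
```python
from h import *
plan([0.535,-0.04,0.33],np.radians(18))
o=robot.get_obs();c=shot('wrist','w1')
import pickle;c2=dict(c);pickle.dump((c2,o),open('w1.pkl','wb'))
for t in ['sleeve','shutter','shutter_tab','case']:
        print(t,[(round(r['p'],2),r['bbox'],int(r['pixels'].sum())) for r in robot.regions_of(c,t)][:3])
```

```text
shift [-2.2 -0.  17.2] turn 0.66 rows 1 pos [ 0.5295 -0.0237  0.3278] yaw 18.66 q6 -0.58 t 3.53
sleeve [(0.96, [193.1, 156.6, 290.0, 268.9], 4356)]
shutter [(0.82, [243.4, 192.3, 278.3, 237.0], 911), (0.27, [319.1, 0.0, 346.0, 17.7], 287)]
shutter_tab [(0.61, [242.4, 191.1, 276.5, 241.8], 905), (0.3, [318.4, 0.4, 348.2, 14.5], 274)]
case [(0.91, [175.3, 148.1, 299.8, 270.2], 8317)]
```

View pics/w1.png

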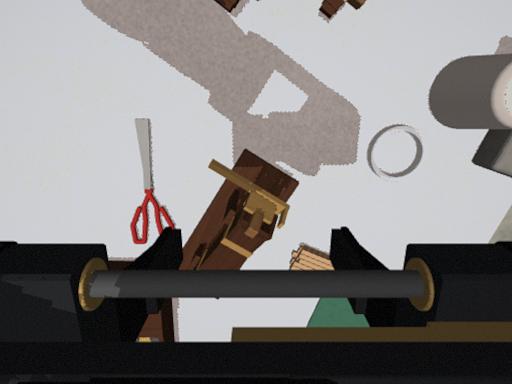

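Run:
```python
from h import *
plan([0.54,-0.10,0.26],np.radians(-11.3))
```

```text
shift [ 67.2 -14.2  78.1] turn 29.93 rows 5 pos [ 0.5286 -0.0215  0.3272] yaw 18.63 q6 -0.58 t 3.78
```

>>> move_arm(
  commands=[
    [-1, 67, -14, 78, 7],
    [-1, 67, -14, 78, 14],
    [-1, 67, -14, 78, 21],
    [-1, 67, -14, 78, 28],
    [-1, 67, -14, 78, 30],
    [-1, 67, -14, 78, 30],
  ],
)

```text
time: 4.28
position: [0.5401, -0.0983, 0.2602]
tool_rot: [-0.546, -0.449, 0.547, -0.448]
ft_force: [-0.3, -0.2, -1.0]
grip_width: 0.0871
```

Run:
```python
from h import *
o=robot.get_obs();c=shot('wrist','w2')
print(o['position'],np.degrees(yaw(o)))
import pickle;pickle.dump((c,o),open('w2.pkl','wb'))
s=cv2.imread('pics/w2.png');cv2.imwrite('pics/w2c.png',cv2.resize(s[80:280,160:360],None,fx=3,fy=3,interpolation=cv2.INTER_CUBIC))
```

```text
[ 0.54011246 -0.09833975  0.26019903] -11.247335128026485
```

View pics/w2.png

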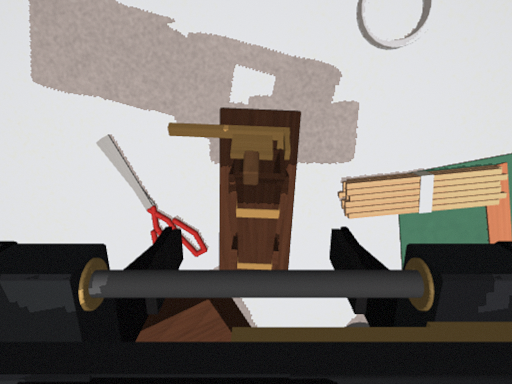

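View pics/w2c.png

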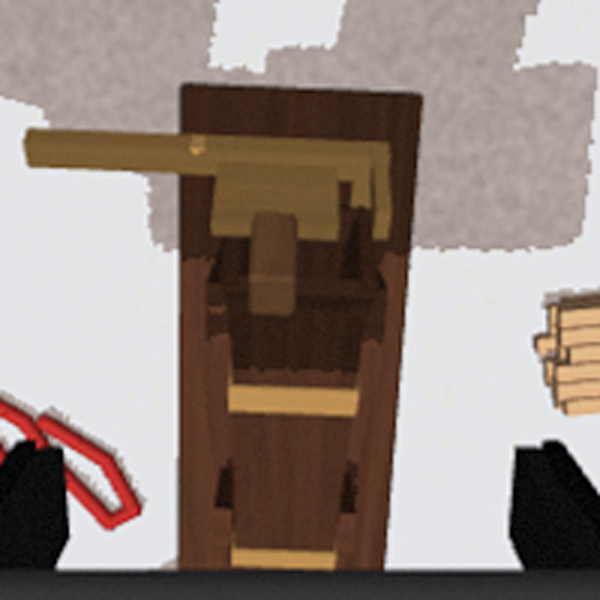

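```bash
cat >> h.py <<'E'
c30,s30=np.cos(np.pi/6),np.sin(np.pi/6)
def sleeve2w(P,p):  # P sleeve coords, p=(x,y,yaw) of mouth
    P=np.atleast_2d(P).astype(float); h=P[:,0]*c30-P[:,2]*s30; v=P[:,0]*s30+P[:,2]*c30
    X=np.array([np.cos(p[2]),np.sin(p[2])]);Y=np.array([-X[1],X[0]])
    return np.c_[p[0]+h*X[0]+P[:,1]*Y[0],p[1]+h*X[1]+P[:,1]*Y[1],0.135+v]
def case2w(P,p):
    P=np.atleast_2d(P).astype(float);X=np.array([np.cos(p[2]),np.sin(p[2])]);Y=np.array([-X[1],X[0]])
    return np.c_[p[0]+P[:,0]*X[0]+P[:,1]*Y[0],p[1]+P[:,0]*X[1]+P[:,1]*Y[1],P[:,2]]
E
python3 - <<'E'
from h import *
import pickle
from scipy.optimize import least_squares
c,o=pickle.load(open('w2.pkl','rb'))
K=lambda u,v:(160+u/3,80+v/3)
pc=[((.04,.05,.012),K(181,85)),((.04,-.05,.012),K(422,95))]
ps=[((.021,.080,-.022),K(29,128)),((.012,.080,-.015),K(25,165)),((.021,-.025,-.022),K(390,143)),
    ((.012,-.025,-.015),K(388,185))]
def res(p,ret=False):
    w=np.r_[case2w([a for a,_ in pc],p[:3]),sleeve2w([a for a,_ in ps],p[:3])]
    r=proj(c,w,o)-np.array([b for _,b in pc+ps])
    return r if ret else r.ravel()
s=least_squares(res,[.54,-.07,np.radians(78.7)])
print(s.x,np.degrees(s.x[2]));print(np.round(res(s.x,True),2))
p=s.x
np.save('case.npy',p)
im=cv2.imread('pics/w2.png')[80:280,160:360];im=cv2.resize(im,None,fx=3,fy=3,interpolation=cv2.INTER_CUBIC)
def pl(P,col,fn=sleeve2w):
    uv=(proj(c,fn(P,p),o)-[160,80])*3
    cv2.polylines(im,[uv.astype(int)],True,col,1)
pl([(0,.0135+.0035,.015),(0,-.017,.015),(0,-.017,-.015),(0,.017,-.015)],(0,255,0))
for s_ in (0,):
    pl([(.0095,s_+.006,.04),(.0095,s_-.006,.04),(.0235,s_-.006,.04),(.0235,s_+.006,.04)],(255,0,255))
    pl([(.014,s_+.017,.014),(.014,s_-.017,.014),(.019,s_-.017,.014),(.019,s_+.017,.014)],(255,255,0))
pl([(.012,-.02,.01),(.012,-.023,.01),(.021,-.023,.01),(.021,-.02,.01)],(0,0,255))
pl([(-.21,.05,.012),(-.21,-.05,.012),(.04,-.05,.012),(.04,.05,.012)],(0,255,255),case2w)
cv2.imwrite('pics/w2o.png',im)
E
```

```text
[ 0.54927766 -0.07012378  1.32591041] 75.96907029206471
[[-0.9  -0.67]
 [ 0.34  0.04]
 [-0.06 -0.38]
 [ 1.24  0.57]
 [-0.3   0.5 ]
 [-0.48 -0.32]]
```

View pics/w2o.png

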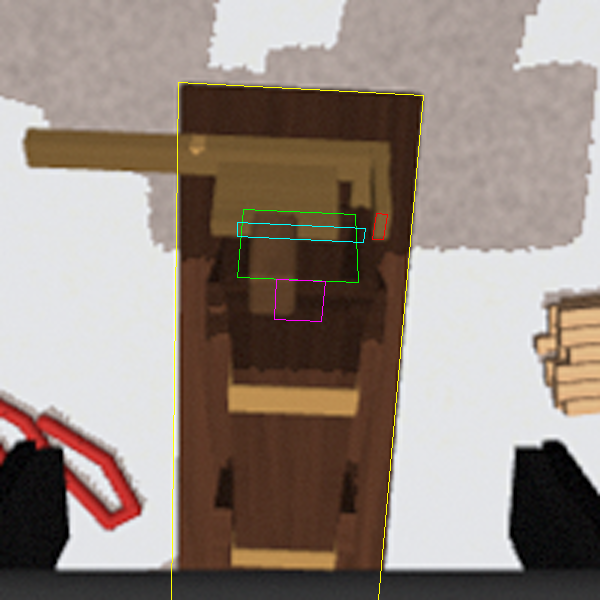

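Run:
```python
from h import *
p=np.load('case.npy')
t=sleeve2w([.0165,.007,.034],p)[0]; print(t); t[2]=.189
plan(t+[0,0,.04],p[2]-np.pi/2); plan(t,p[2]-np.pi/2)
```

```text
[ 0.54182934 -0.07105637  0.17269486]
shift [ 31.6  -3.8 -27. ] turn 2.89 rows 2 pos [ 0.5403 -0.0983  0.2605] yaw -11.14 q6 -0.19 t 4.33
shift [ 71.6  -3.8 -27. ] turn 2.89 rows 2 pos [ 0.5403 -0.0983  0.2605] yaw -11.14 q6 -0.19 t 4.33
```

>>> move_arm(
  commands=[
    [0, 20, -3.8, -27, 2.9],
    [0, 32, -3.8, -27, 2.9],
    [0, 40, -3.8, -27, 2.9],
    [0, 55, -3.8, -27, 2.9],
    [0, 71.5, -3.8, -27, 2.9],
    [0, 71.5, -3.8, -27, 2.9],
  ],
)

```text
time: 4.83
position: [0.5407, -0.0717, 0.187]
tool_rot: [-0.557, -0.436, 0.559, -0.433]
ft_force: [0.3, 0.4, 0.2]
grip_width: 0.055
```

Run:
```python
from h import *
o=robot.get_obs();c=shot('wrist','w3')
print(o['position'],np.degrees(yaw(o)),o['grip_width'])
c=shot('side','d3');s=cv2.imread('pics/d3.png');cv2.imwrite('pics/d3c.png',cv2.resize(s[110:240,200:330],None,fx=4,fy=4,interpolation=cv2.INTER_CUBIC))
```

```text
[ 0.54065946 -0.07165264  0.18697344] -14.095944227544447 0.05498540787849489
```

View pics/w3.png

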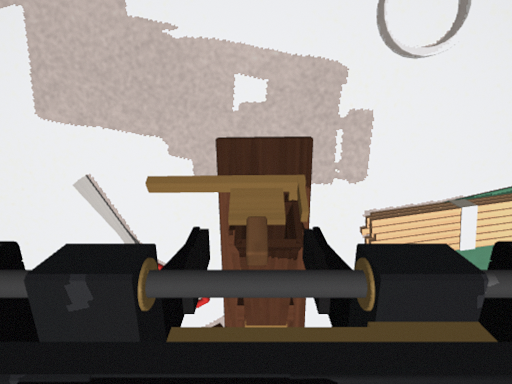

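View pics/d3c.png

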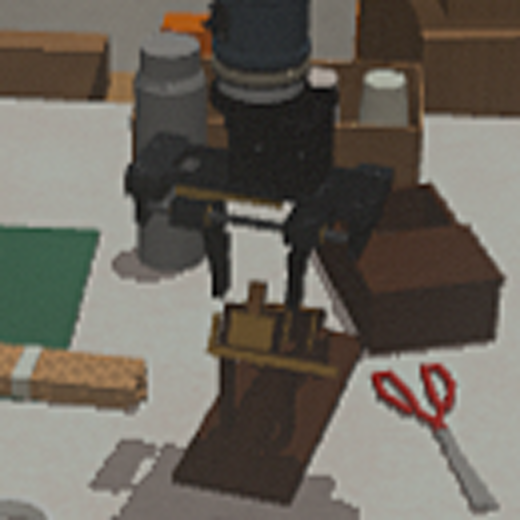

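>>> move_arm(
  commands=[
    [1, 0, 0, 0, 0],
    [1, 0, 0, 0, 0],
    [1, 0, 0, 0, 0],
    [1, 0, 0, 0, 0],
    [1, 0, 0, 0, 0],
    [1, 0, 0, 0, 0],
  ],
  newtons=12,
)

```text
time: 5.43
position: [0.5421, -0.0727, 0.1893]
tool_rot: [-0.558, -0.434, 0.558, -0.434]
ft_force: [-0.1, -0.6, 2.8]
grip_width: 0.0122
```

Pinched at 12.2 mm (the tab's width). Slide open.

>>> move_arm(
  commands=[
    [1, 0, -12, 0, 0],
    [1, 0, -24, 0, 0],
    [1, 0, -36, 0, 0],
    [1, 0, -45, 0, 0],
    [1, 0, -49, 0, 0],
    [1, 0, -50, 0, 0],
    [1, 0, -50, 0, 0],
  ],
)

```text
time: 6.02
position: [0.4937, -0.0609, 0.1893]
tool_rot: [-0.558, -0.434, 0.558, -0.434]
ft_force: [-1.8, -3.1, 2.6]
grip_width: 0.0119
```

Run:
```python
from h import *
o=robot.get_obs();c=shot('wrist','w4')
p=np.load('case.npy');X=np.array([np.cos(p[2]),np.sin(p[2])]);Y=np.array([-X[1],X[0]])
print(o['position'],o['ft_force'],o['grip_width'],'y_sleeve',(o['position'][:2]-p[:2])@Y)
```

```text
[ 0.49366277 -0.06092072  0.18931708] [-1.79294873 -3.1359869   2.55132964] 0.011915618218299683 y_sleeve 0.056186858889584836
```

View pics/w4.png

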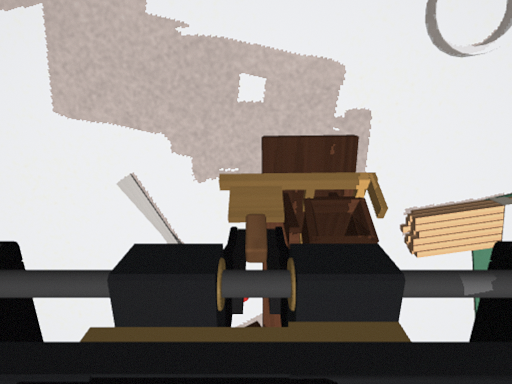

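>>> move_arm(
  commands=[
    [1, 0, -2, 0, 0],
    [1, 0, -3, 0, 0],
    [1, 0, -3, 0, 0],
    [1, 0, -3, 0, 0],
  ],
)

```text
time: 6.4
position: [0.4934, -0.0608, 0.1893]
tool_rot: [0.559, 0.433, -0.557, 0.436]
ft_force: [3.2, -4.1, -1.9]
grip_width: 0.012
```

>>> move_arm(
  commands=[
    [0.3, 0, 0, 0, 0],
    [0.2, 0, 0, 0, 0],
    [0.2, 0, 0, 0, 0],
    [0, -20, 0, 0, 0],
    [-0.5, -50, 25, 20, 0],
    [-1, -80, 50, 35, 0],
    [-1, -80, 50, 35, 0],
    [-1, -80, 50, 35, 0],
  ],
)

```text
time: 7.07
position: [0.5326, -0.1069, 0.2707]
tool_rot: [0.559, 0.433, -0.557, 0.435]
ft_force: [-0.5, 0.1, -0.4]
grip_width: 0.0572
```

```bash
cat > ov.py <<'E'
from h import *
import pickle,sys
def overlay(c,o,p,fn,box,sh,f=3):
    x0,y0,x1,y1=box
    im=cv2.cvtColor(c['image'],cv2.COLOR_RGB2BGR)[y0:y1,x0:x1];im=cv2.resize(im,None,fx=f,fy=f,interpolation=cv2.INTER_CUBIC)
    def pl(P,col,fn=sleeve2w):
        uv=(proj(c,fn(P,p),o)-[x0,y0])*f
        cv2.polylines(im,[uv.astype(int)],True,col,1)
    pl([(0,.017,.015),(0,-.017,.015),(0,-.017,-.015),(0,.017,-.015)],(0,255,0))
    pl([(-.01,.0135,.0115),(-.01,-.0135,.0115),(-.01,-.0135,-.0115),(-.01,.0135,-.0115)],(0,255,0))
    s_=sh
    pl([(.0095,s_+.006,.04),(.0095,s_-.006,.04),(.0235,s_-.006,.04),(.0235,s_+.006,.04)],(255,0,255))
    pl([(.014,s_+.017,.014),(.014,s_-.017,.014),(.019,s_-.017,.014),(.019,s_+.017,.014)],(255,255,0))
    pl([(.012,-.02,.01),(.012,-.023,.01),(.021,-.023,.01),(.021,-.02,.01)],(0,0,255))
    pl([(-.21,.05,.012),(-.21,-.05,.012),(.04,-.05,.012),(.04,.05,.012)],(0,255,255),case2w)
    pl([(.012,-.025,-.015),(.012,.08,-.015),(.021,.08,-.015),(.021,-.025,-.015)],(0,165,255))
    cv2.imwrite('pics/'+fn+'.png',im)
E
python3 - <<'E'
from ov import *
o=robot.get_obs();c=shot('wrist','w5');pickle.dump((c,o),open('w5.pkl','wb'))
print(o['position'],np.degrees(yaw(o)))
overlay(c,o,np.load('case.npy'),'w5o',(130,80,330,280),.056)
E
```

```text
[ 0.53260213 -0.10689728  0.2707043 ] -14.291335688232998
```

View pics/w5o.png

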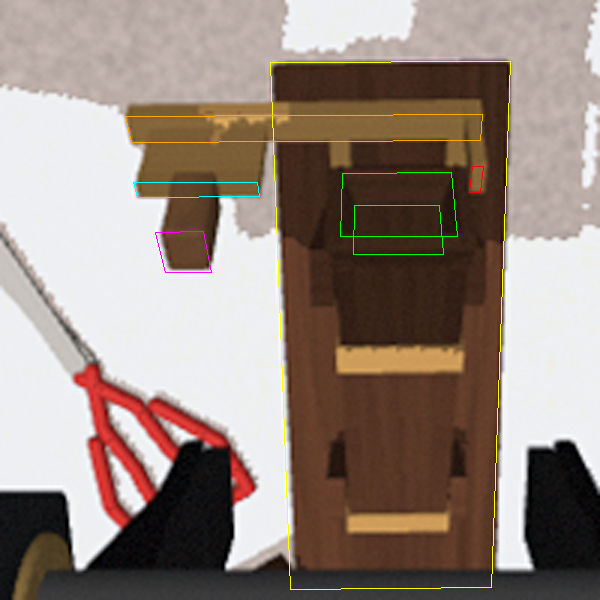

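Run:
```python
from h import *
plan([.576,.256,.26],np.radians(-17.5))
```

```text
shift [   9.3  -44.8 -361.6] turn 3.25 rows 9 pos [ 0.5303 -0.1055  0.2689] yaw -14.25 q6 -0.16 t 7.12
```

>>> move_arm(
  commands=[
    [-1, 0, -22, -181, 2],
    [-1, 0, -22, -181, 3],
    [-1, 5, -45, -361, 3],
    [-1, 9, -45, -361, 3],
    [-1, 9, -45, -361, 3],
    [-1, 9, -45, -361, 3],
    [-1, 9, -45, -361, 3],
    [-1, 9, -45, -361, 3],
  ],
)

```text
time: 7.78
position: [0.5687, 0.2272, 0.2586]
tool_rot: [-0.567, -0.421, 0.571, -0.419]
ft_force: [0.6, -0.1, -0.4]
grip_width: 0.0866
```

>>> move_arm(
  commands=[
    [-1, 0, 0, 0, 0],
    [-1, 0, 0, 0, 0],
  ],
)

```text
time: 7.95
position: [0.5689, 0.2273, 0.2586]
tool_rot: [-0.566, -0.422, 0.57, -0.42]
ft_force: [-0.1, 0.5, -0.3]
grip_width: 0.0871
```

Run:
```python
from ov import *
o=robot.get_obs();c=shot('wrist','w6');pickle.dump((c,o),open('w6.pkl','wb'))
plan([.576,.256,.26],np.radians(-17.5))
r=robot.regions_of(c,'fan'); print([(x['p'],x['bbox']) for x in r])
v,u=np.nonzero(r[0]['pixels']);print(cv2.minAreaRect(np.c_[u,v].astype(np.float32)))
```

```text
shift [ -1.1  -2.6 -31.1] turn 0.45 rows 1 pos [0.5693 0.2256 0.2589] yaw -17.05 q6 0.49 t 8.0
[(0.82, [246.3, 27.4, 270.3, 211.4])]
((255.7475128173828, 120.1297607421875), (23.957107543945312, 180.0051727294922), 1.1017061471939087)
```

View pics/w6.png

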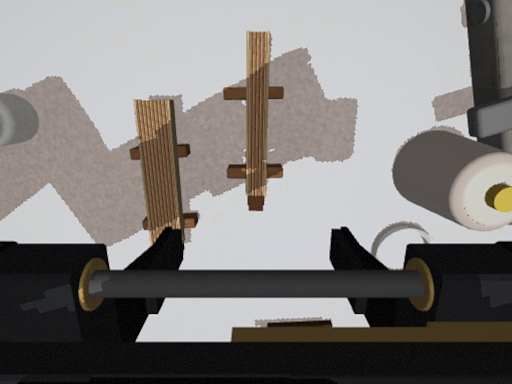

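Run:
```python
import cv2
s=cv2.imread('pics/w6.png');cv2.imwrite('pics/w6c.png',cv2.resize(s[20:220,200:310],None,fx=3,fy=3,interpolation=cv2.INTER_CUBIC))
```

```text
(no output)
```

View pics/w6c.png

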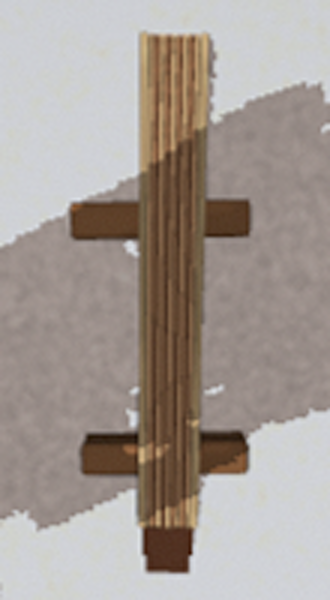

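Run:
```python
from ov import *
from scipy.optimize import least_squares
c,o=pickle.load(open('w6.pkl','rb'))
K=lambda u,v:(200+u/3,20+v/3)
ps=[((.1,.012,.045),K(140,34)),((.1,-.012,.045),K(212,36)),((-.08,.012,.045),K(138,524)),((-.08,-.012,.045),K(199,527))]
def res(p,ret=False):
    r=proj(c,case2w([a for a,_ in ps],p),o)-np.array([b for _,b in ps]); return r if ret else r.ravel()
s=least_squares(res,[.583,.277,np.radians(73)]);print(s.x,np.degrees(s.x[2]));print(res(s.x,True).round(2))
np.save('fan.npy',s.x)
g=case2w([.075,0,0],s.x)[0];print(g)
```

```text
[0.58367031 0.27364585 1.26022756] 72.20572036081899
[[ 0.47 -0.56]
 [-0.39 -0.88]
 [ 0.22  1.32]
 [-0.32  0.63]]
[0.60659033 0.34505784 0.        ]
```

Run:
```python
from h import *
f=np.load('fan.npy')
g=case2w([.08,0,.044],f)[0]
plan(g+[0,0,.06],f[2]-np.pi/2);plan(g,f[2]-np.pi/2)
```

```text
shift [ 1.550e+02  1.000e-01 -1.315e+02] turn 0.64 rows 5 pos [0.5699 0.2244 0.2594] yaw -17.16 q6 0.49 t 8.05
shift [ 215.     0.4 -131.6] turn 0.64 rows 7 pos [0.5699 0.2244 0.2594] yaw -17.16 q6 0.49 t 8.05
```

>>> move_arm(
  commands=[
    [-0.3, 30, 0, -30, 0.6],
    [-0.3, 50, 0, -65, 0.6],
    [-0.3, 75, 0, -95, 0.6],
    [-0.3, 100, 0, -120, 0.6],
    [-0.3, 130, 0, -131, 0.6],
    [-0.3, 150, 0, -131.5, 0.6],
    [-0.3, 155, 0, -131.5, 0.6],
    [-0.3, 155, 0, -131.5, 0.6],
  ],
)

```text
time: 8.72
position: [0.6093, 0.3478, 0.1035]
tool_rot: [-0.569, -0.417, 0.574, -0.415]
ft_force: [0.4, 0.4, 0.8]
grip_width: 0.057
```

Run:
```python
from ov import *
f=np.load('fan.npy')
g=case2w([.08,0,.044],f)[0]
plan(g,f[2]-np.pi/2)
o=robot.get_obs();c=shot('wrist','w7');print(o['grip_width'])
```

```text
shift [59.5 -1.5 -1.8] turn -0.14 rows 2 pos [0.6093 0.3478 0.1035] yaw -17.93 q6 0.67 t 8.72
0.05703215193825402
```

View pics/w7.png

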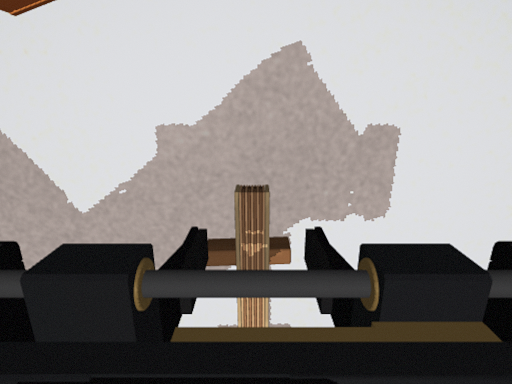

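>>> move_arm(
  commands=[
    [-0.3, 25, -1.5, -1.5, 0],
    [-0.3, 45, -1.5, -1.5, 0],
    [-0.3, 59.5, -1.5, -1.5, 0],
    [-0.3, 59.5, -1.5, -1.5, 0],
    [1, 59.5, -1.5, -1.5, 0],
    [1, 59.5, -1.5, -1.5, 0],
    [1, 59.5, -1.5, -1.5, 0],
    [1, 59.5, -1.5, -1.5, 0],
  ],
  newtons=3,
)

```text
time: 9.43
position: [0.611, 0.3525, 0.0483]
tool_rot: [0.572, 0.416, -0.57, 0.417]
ft_force: [-0.3, 0.2, -0.2]
grip_width: 0.0374
```

>>> move_arm(
  commands=[
    [1, 0, 0, 0, 0],
    [1, 0, 0, 0, 0],
    [1, 0, 0, 0, 0],
    [1, 0, 0, 0, 0],
  ],
)

```text
time: 9.77
position: [0.6102, 0.3525, 0.047]
tool_rot: [0.572, 0.417, -0.571, 0.417]
ft_force: [-0.3, 0.4, 1.8]
grip_width: 0.0243
```

>>> move_arm(
  commands=[
    [1, -6, 0, 0.6, 0],
    [1, -13, 0, 1.4, 0],
    [1, -19, 0, 2.5, 0],
    [1, -25.4, 0, 4, 0],
    [1, -31, 0, 5.8, 0],
    [1, -37.7, 0, 7.6, 0],
    [1, -37.7, 0, 7.6, 0],
  ],
)

```text
time: 10.35
position: [0.6086, 0.3448, 0.0863]
tool_rot: [0.572, 0.416, -0.571, 0.417]
ft_force: [-0.0, -0.1, 0.1]
grip_width: 0.0242
```

Run:
```python
from ov import *
o=robot.get_obs();print(o['position'],o['ft_force'],o['grip_width'])
c=shot('scene','s8');s=cv2.imread('pics/s8.png')[140:220,290:380];cv2.imwrite('pics/s8c.png',cv2.resize(s,None,fx=5,fy=5,interpolation=cv2.INTER_CUBIC))
c=shot('side','d8');s=cv2.imread('pics/d8.png')[200:340,170:320];cv2.imwrite('pics/d8c.png',cv2.resize(s,None,fx=4,fy=4,interpolation=cv2.INTER_CUBIC))
c=shot('wrist','w8')
```

```text
[0.60858282 0.34482355 0.0863032 ] [-0.04362056 -0.07796186  0.09627019] 0.02415897728548826
```

View pics/s8c.png

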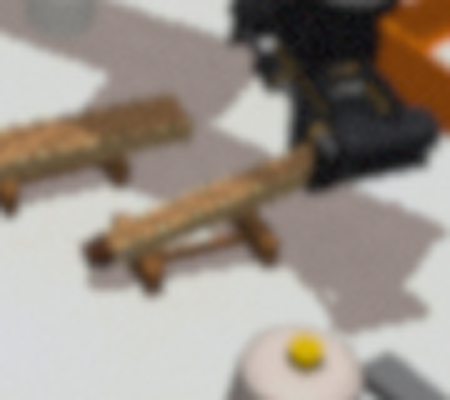

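View pics/d8c.png

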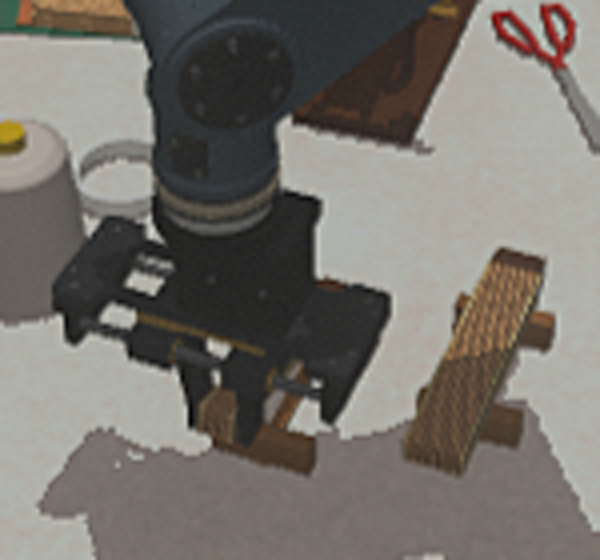

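>>> move_arm(
  commands=[
    [1, -6, 0, 2.3, 0],
    [1, -12, 0, 4.7, 0],
    [1, -18, 0, 7.5, 0],
    [1, -23.5, 0, 10.4, 0],
    [1, -29, 0, 13.6, 0],
    [1, -34.5, 0, 17.1, 0],
    [1, -34.5, 0, 17.1, 0],
    [1, -34.5, 0, 17.1, 0],
  ],
)

```text
time: 11.17
position: [0.6029, 0.3284, 0.1196]
tool_rot: [0.572, 0.416, -0.571, 0.417]
ft_force: [-0.4, 0.6, -0.6]
grip_width: 0.0241
```

>>> move_arm(
  commands=[
    [1, 0, 0, 0, 0],
    [1, 0, 0, 0, 0],
    [1, 0, 0, 0, 0],
    [1, 0, 0, 0, 0],
  ],
  newtons=40,
)

```text
time: 11.5
position: [0.6026, 0.3287, 0.1187]
tool_rot: [-0.571, -0.417, 0.571, -0.417]
ft_force: [0.8, -0.6, 1.0]
grip_width: 0.0232
```

Run:
```python
from ov import *
o=robot.get_obs();print(o['position'],o['ft_force'],o['grip_width'])
c=shot('scene','s9');s=cv2.imread('pics/s9.png')[140:220,290:380];cv2.imwrite('pics/s9c.png',cv2.resize(s,None,fx=5,fy=5,interpolation=cv2.INTER_CUBIC))
```

```text
[0.60260095 0.32869691 0.11871753] [ 0.78994321 -0.57374166  0.99822866] 0.02320730664365576
```

View pics/s9c.png

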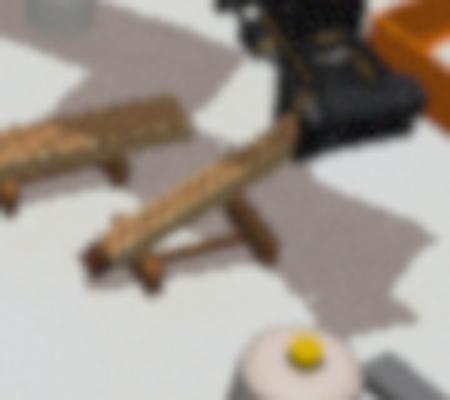

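>>> move_arm(
  commands=[
    [1, -15, 0, 0, 0],
    [1, -35, 0, 0, 0],
    [1, -60, 0, 0, 0],
    [1, -85, 0, 0, 0],
    [1, -110, 0, 0, 0],
    [1, -130, 0, 0, 0],
    [1, -130, 0, 0, 0],
    [1, -130, 0, 0, 0],
  ],
)

```text
time: 12.22
position: [0.6028, 0.329, 0.2496]
tool_rot: [0.572, 0.416, -0.571, 0.417]
ft_force: [0.3, 0.7, -0.9]
grip_width: 0.0235
```

Run:
```python
from ov import *
o=robot.get_obs();print(o['position'],o['ft_force'],o['grip_width'],np.degrees(yaw(o)))
c=shot('scene','s10');s=cv2.imread('pics/s10.png')[100:220,280:400];cv2.imwrite('pics/s10c.png',cv2.resize(s,None,fx=5,fy=5,interpolation=cv2.INTER_CUBIC))
pickle.dump((c,o),open('s10.pkl','wb'))
c=shot('wrist','w10');pickle.dump((c,o),open('w10.pkl','wb'))
c=shot('side','d10');pickle.dump((c,o),open('d10.pkl','wb'));s=cv2.imread('pics/d10.png')[150:300,170:320];cv2.imwrite('pics/d10c.png',cv2.resize(s,None,fx=4,fy=4,interpolation=cv2.INTER_CUBIC))
```

```text
[0.60281661 0.32904569 0.24958646] [ 0.2738056   0.70585688 -0.93513584] 0.02353084888481065 -17.816802004158045
```

View pics/s10c.png

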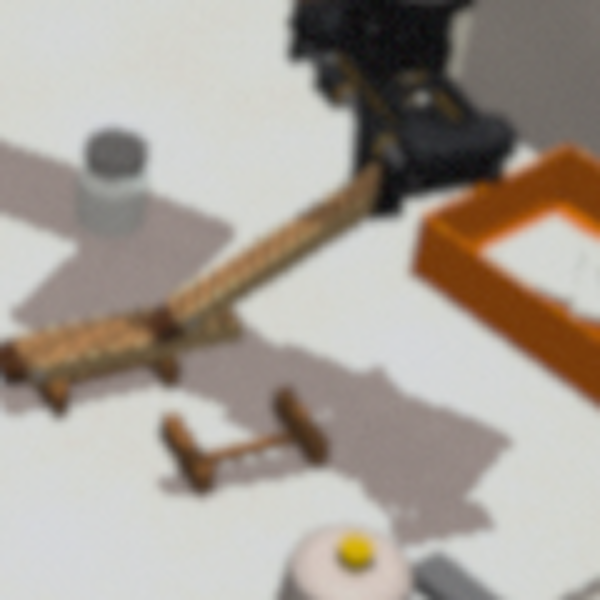

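View pics/w10.png

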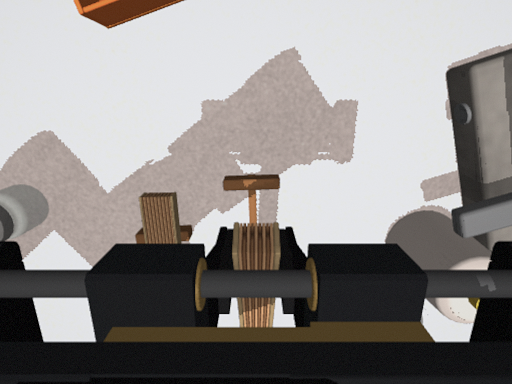

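View pics/d10c.png

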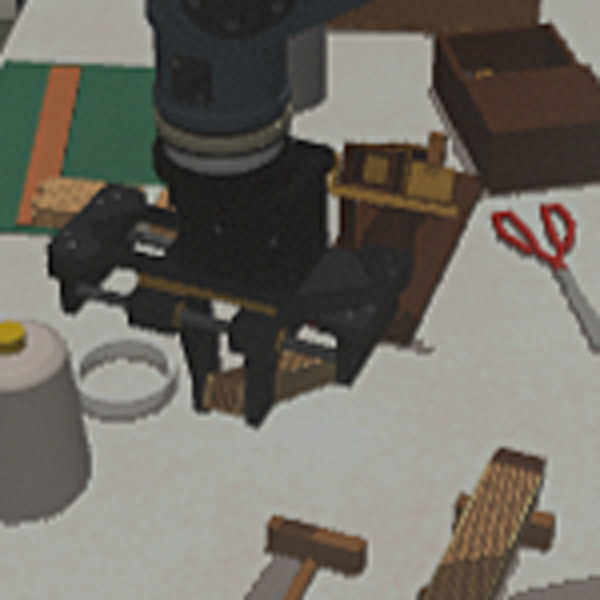

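```bash
cat >> ov.py <<'E'
def fanw(P,o,th,a=.08,dz=0.0,dy=0.0,dyaw=0):
    "fan coords (origin underside centre) -> world; grip centre at fan x=a, mid height+dz"
    P=np.atleast_2d(P).astype(float); yw=yaw(o)+np.pi/2+dyaw
    if np.sin(yw)<0: yw+=np.pi
    X=np.array([np.cos(yw),np.sin(yw)]);Y=np.array([-X[1],X[0]])
    x=P[:,0]-a; z=P[:,2]-.01-dz; h=x*np.cos(th)-z*np.sin(th); v=x*np.sin(th)+z*np.cos(th)
    g=o['position']-[0,0,.006]
    return np.c_[g[0]+h*X[0]+(P[:,1]+dy)*Y[0],g[1]+h*X[1]+(P[:,1]+dy)*Y[1],g[2]+v]
def fanov(c,o,th,fn,box,f=5,a=.08,dz=0.,dy=0.,dyaw=0.):
    x0,y0,x1,y1=box
    im=cv2.cvtColor(c['image'],cv2.COLOR_RGB2BGR)[y0:y1,x0:x1];im=cv2.resize(im,None,fx=f,fy=f,interpolation=cv2.INTER_CUBIC)
    def pl(P,col):
        uv=(proj(c,fanw(P,o,th,a,dz,dy,dyaw),o)-[x0,y0])*f; cv2.polylines(im,[uv.round().astype(int)],True,col,1)
    for z in (0,.02): pl([(-.08,.012,z),(-.08,-.012,z),(.1,-.012,z),(.1,.012,z)],(0,255,0) if z else (255,255,0))
    for z in (.003,.017): pl([(-.1,.009,z),(-.1,-.009,z),(-.09,-.009,z),(-.09,.009,z)],(0,0,255))
    cv2.imwrite('pics/'+fn+'.png',im)
E
python3 - <<'E'
from ov import *
c,o=pickle.load(open('s10.pkl','rb'))
fanov(c,o,np.radians(30),'s10o',(300,120,370,180),8)
E
```

```text
(no output)
```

View pics/s10o.png

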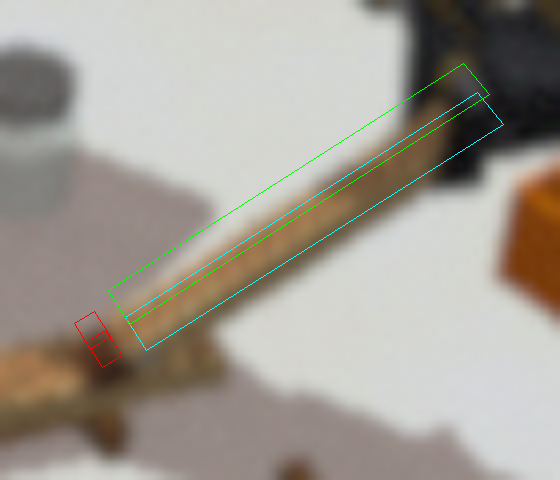

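Run:
```python
from ov import *
p=np.load('case.npy')
t=sleeve2w([.225,0,0],p)[0]+[0,0,.010];print(t)
plan(t,p[2]-np.pi/2)
```

```text
[0.59651958 0.11891842 0.2575    ]
shift [-10.8  59.6 200.8] turn -3.79 rows 6 pos [0.6012 0.3283 0.2464] yaw -17.82 q6 0.65 t 12.37
```

>>> move_arm(
  commands=[
    [1, -10, 8, 25, -1],
    [1, -10, 16, 55, -2],
    [1, -10, 26, 90, -3],
    [1, -10, 36, 125, -3.8],
    [1, -10, 48, 160, -3.8],
    [1, -10, 55, 185, -3.8],
    [1, -10.5, 59.5, 201, -3.8],
    [1, -10.5, 59.5, 201, -3.8],
  ],
)

```text
time: 13.03
position: [0.5969, 0.1154, 0.2574]
tool_rot: [-0.557, -0.435, 0.56, -0.434]
ft_force: [0.1, 0.1, -1.8]
grip_width: 0.0239
```

Run:
```python
from ov import *
p=np.load('case.npy')
t=sleeve2w([.225,0,0],p)[0]+[0,0,.010]
plan(t,p[2]-np.pi/2)
o=robot.get_obs()
for n,b in (('scene',(220,140,320,220)),('side',(210,150,310,250))):
    c=shot(n,n[1]+'11');pickle.dump((c,o),open(n+'11.pkl','wb'))
    fanov(c,o,np.radians(30),n+'11o',b,6)
    overlay(c,o,p,n+'11c',b,.056,6)
```

```text
shift [-0.1 -1.2 -3.4] turn -0.23 rows 1 pos [0.5969 0.1154 0.2574] yaw -14.26 q6 0.26 t 13.03
```

View pics/scene11o.png

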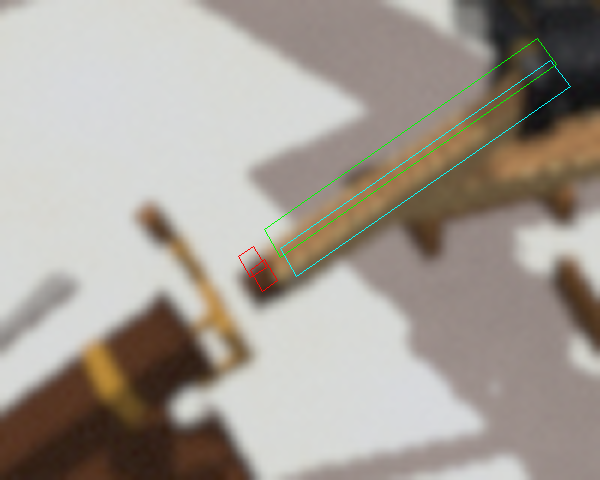

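View pics/scene11c.png

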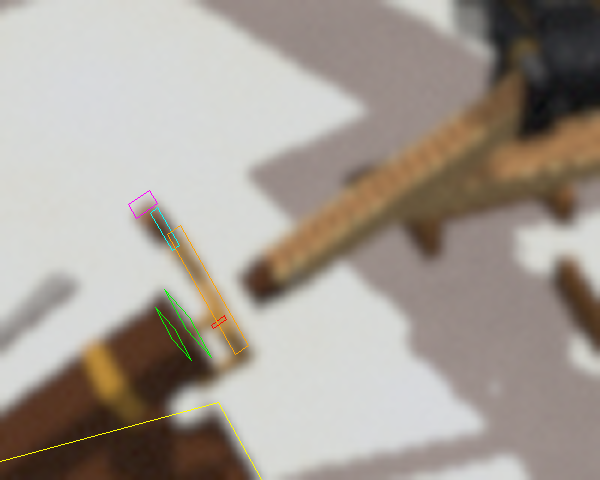

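View pics/side11o.png

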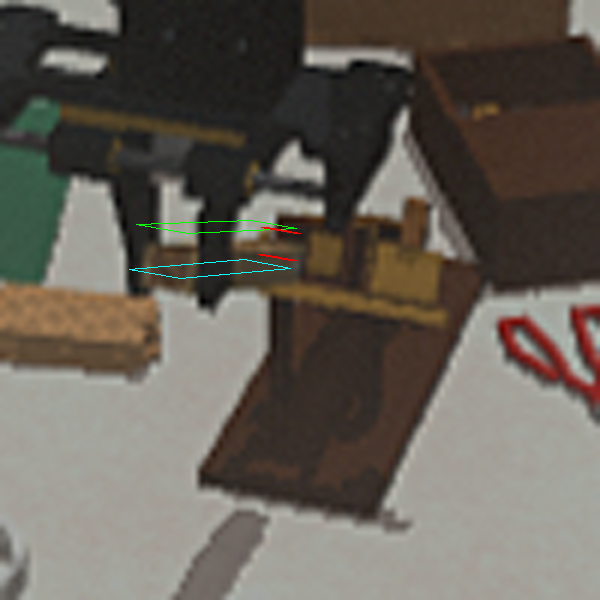

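View pics/side11c.png

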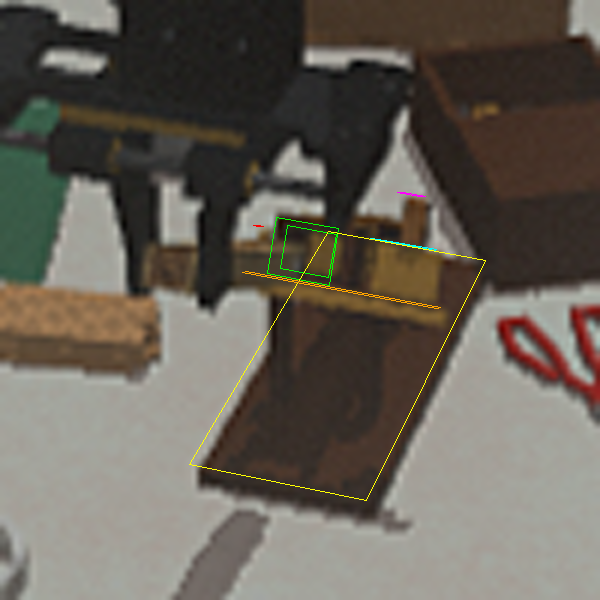

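>>> move_arm(
  commands=[
    [1, 4, -0.6, 7, 0],
    [1, 8, -0.6, 14, 0],
    [1, 12, -0.6, 21, 0],
    [1, 16, -0.6, 28, 0],
    [1, 20, -0.6, 35, 0],
    [1, 23, -0.6, 40, 0],
    [1, 25, -0.6, 43, 0],
    [1, 25, -0.6, 43, 0],
  ],
)

```text
time: 13.8
position: [0.5863, 0.0768, 0.2338]
tool_rot: [-0.557, -0.435, 0.558, -0.435]
ft_force: [0.6, 0.1, -0.4]
grip_width: 0.0241
```

Run:
```python
from ov import *
p=np.load('case.npy')
o=robot.get_obs();print(o['position'],o['ft_force'],np.degrees(yaw(o)))
d=(o['position']-[0,0,.010])-np.r_[p[:2],.135];X=np.array([np.cos(p[2]),np.sin(p[2])]);h=d[:2]@X;print('grip sleeve x,y,z',h*c30+d[2]*s30,d[:2]@[-X[1],X[0]],-h*s30+d[2]*c30)
for n,b in (('scene',(220,140,320,220)),('side',(210,150,310,250))):
    c=shot(n,n[1]+'12')
    x0,y0,x1,y1=b;s=cv2.imread('pics/'+n[1]+'12.png')[y0:y1,x0:x1];cv2.imwrite('pics/'+n+'12c.png',cv2.resize(s,None,fx=6,fy=6,interpolation=cv2.INTER_CUBIC))
```

```text
[0.58626256 0.07678949 0.23375486] [ 0.59683678  0.11842143 -0.41269903] -14.067463370662832
grip sleeve x,y,z 0.1755776277068285 -0.00026297682838045304 0.0011154942207045743
```

View pics/scene12c.png

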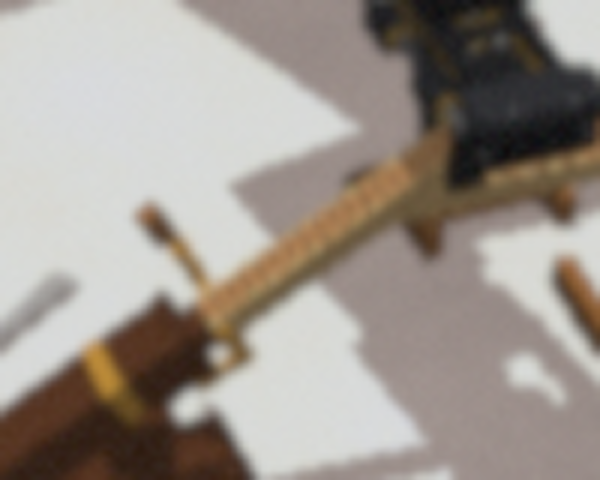

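View pics/side12c.png

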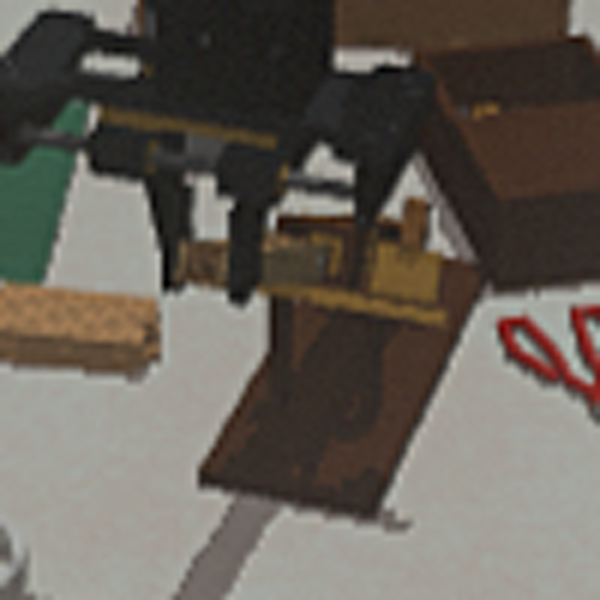

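>>> move_arm(
  commands=[
    [1, 2.5, 0, 4.3, 0],
    [1, 5, 0, 8.7, 0],
    [1, 7.5, 0, 13, 0],
    [1, 10, 0, 17.3, 0],
    [1, 12.5, 0, 21.6, 0],
    [1, 15, 0, 26, 0],
    [1, 15, 0, 26, 0],
  ],
  newtons=15,
)

```text
time: 14.48
position: [0.5798, 0.0514, 0.2186]
tool_rot: [-0.557, -0.435, 0.558, -0.435]
ft_force: [0.4, -0.2, -1.4]
grip_width: 0.0242
```

>>> move_arm(
  commands=[
    [1, 2.5, 0, 4.3, 0],
    [1, 5, 0, 8.7, 0],
    [1, 7.5, 0, 13, 0],
    [1, 10, 0, 17.3, 0],
    [1, 12.5, 0, 21.6, 0],
    [1, 15, 0, 26, 0],
    [1, 15, 0, 26, 0],
  ],
  newtons=10,
)

```text
time: 15.07
position: [0.5735, 0.0262, 0.2036]
tool_rot: [-0.557, -0.435, 0.558, -0.435]
ft_force: [0.4, 0.1, -0.5]
grip_width: 0.024
```

```bash
cat >> ov.py <<'E'
def gs():
    p=np.load('case.npy');o=robot.get_obs()
    d=(o['position']-[0,0,.010])-np.r_[p[:2],.135];X=np.array([np.cos(p[2]),np.sin(p[2])]);h=d[:2]@X;print('grip sleeve x,y,z',np.round([h*c30+d[2]*s30,d[:2]@[-X[1],X[0]],-h*s30+d[2]*c30],4),'F',o['ft_force'].round(1),'w',o['grip_width'].round(4),'yaw',round(np.degrees(yaw(o)),2),'t',o['time'])
def crops(k):
    for n,b in (('scene',(220,140,320,220)),('side',(210,150,310,250))):
        c=shot(n,n[1]+k)
        x0,y0,x1,y1=b;s=cv2.imread('pics/'+n[1]+k+'.png')[y0:y1,x0:x1];cv2.imwrite('pics/'+n+k+'c.png',cv2.resize(s,None,fx=6,fy=6,interpolation=cv2.INTER_CUBIC))
E
python3 -c "
from ov import *
gs();crops('13')"
```

```text
Traceback (most recent call last):
  File "ov.py", line 36, in gs
    d=(o['position']-[0,0,.010])-np.r_[p[:2],.135];X=np.array([np.cos(p[2]),np.sin(p[2])]);h=d[:2]@X;print('grip sleeve x,y,z',np.round([h*c30+d[2]*s30,d[:2]@[-X[1],X[0]],-h*s30+d[2]*c30],4),'F',o['ft_force'].round(1),'w',o['grip_width'].round(4),'yaw',round(np.degrees(yaw(o)),2),'t',o['time'])
                                                                                                                                                                                                                              ^^^^^^^^^^^^^^^^^^^^^
AttributeError: 'float' object has no attribute 'round'
```

```bash
sed -i "s/o\['grip_width'\].round(4)/round(float(o['grip_width']),4)/" ov.py
python3 -c "
from ov import *
gs();crops('13')"
```

```text
grip sleeve x,y,z [ 0.1154 -0.0002  0.0011] F [ 0.4  0.1 -0.5] w 0.024 yaw -14.06 t 15.0667
```

View pics/scene13c.png

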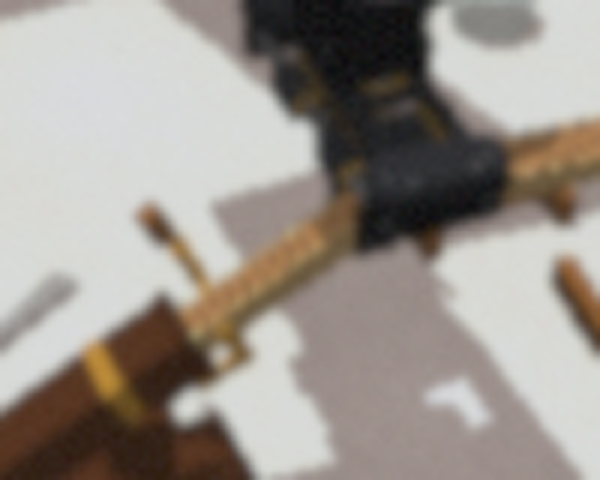

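>>> move_arm(
  commands=[
    [1, 2.5, 0, 4.3, 0],
    [1, 5, 0, 8.7, 0],
    [1, 7.5, 0, 13, 0],
    [1, 10, 0, 17.3, 0],
    [1, 12.5, 0, 21.6, 0],
    [1, 15, 0, 26, 0],
    [1, 15, 0, 26, 0],
  ],
)

```text
time: 15.75
position: [0.5672, 0.001, 0.1886]
tool_rot: [-0.557, -0.435, 0.558, -0.435]
ft_force: [-0.1, 0.0, 0.0]
grip_width: 0.024
```

>>> move_arm(
  commands=[
    [1, 2.5, 0, 4.3, 0],
    [1, 5, 0, 8.7, 0],
    [1, 7.5, 0, 13, 0],
    [1, 10, 0, 17.3, 0],
    [1, 12.5, 0, 21.6, 0],
    [1, 15, 0, 26, 0],
    [1, 15, 0, 26, 0],
  ],
)

```text
time: 16.33
position: [0.561, -0.0242, 0.1737]
tool_rot: [-0.557, -0.435, 0.558, -0.435]
ft_force: [0.0, -0.6, -0.8]
grip_width: 0.0238
```

```bash
python3 -c "
from ov import *
gs();crops('14');shot('wrist','w14')"
```

```text
grip sleeve x,y,z [ 0.0554 -0.0002  0.0011] F [ 0.  -0.6 -0.8] w 0.0238 yaw -14.06 t 16.3333
```

View pics/scene14c.png

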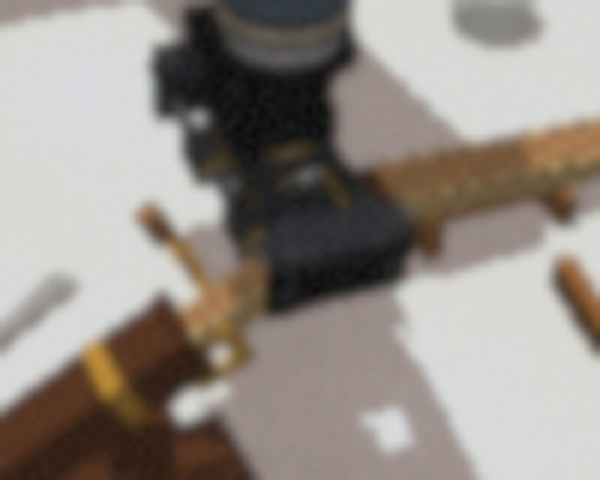

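View pics/w14.png

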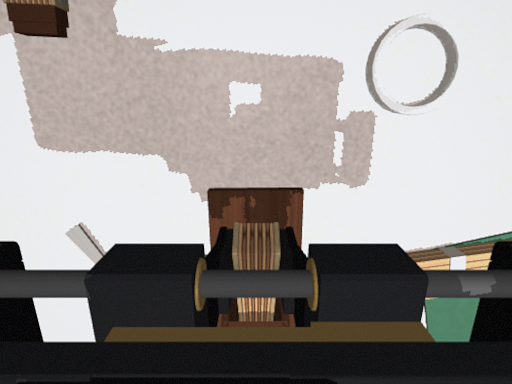

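>>> move_arm(
  commands=[
    [0.2, 0, 0, 0, 0],
    [0.2, 0, 0, 0, 0],
    [0.2, 0, 0, 0, 0],
    [0.2, -20, 0, 0, 0],
    [0.2, -45, 0, -10, 0],
    [0.2, -60, 0, -35, 0],
    [0.2, -60, 0, -60, 0],
    [0.2, -60, 0, -60, 0],
  ],
)

```text
time: 17.15
position: [0.5775, 0.0383, 0.2361]
tool_rot: [0.558, 0.436, -0.555, 0.437]
ft_force: [-1.0, -0.3, 1.3]
grip_width: 0.0346
```

```bash
python3 -c "
from ov import *
gs();crops('15');shot('wrist','w15')"
```

```text
grip sleeve x,y,z [ 0.1426 -0.0011  0.0228] F [-1.  -0.3  1.3] w 0.0346 yaw -13.85 t 17.15
```

View pics/scene15c.png

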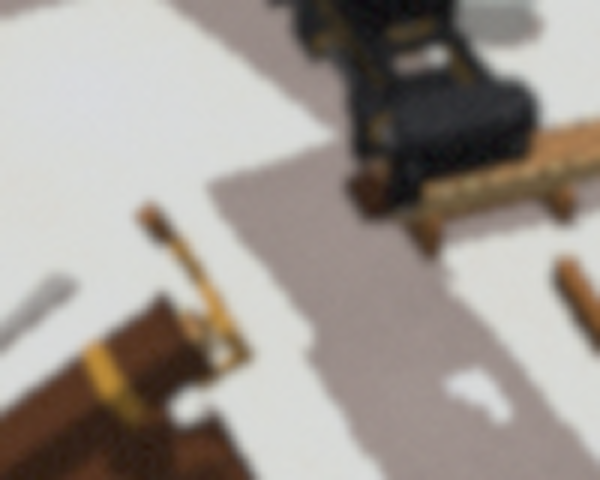

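View pics/w15.png

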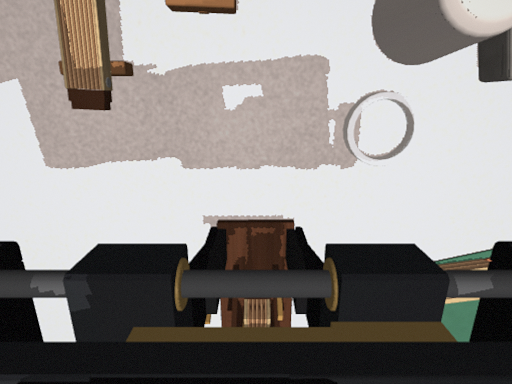

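```bash
python3 -c "
from ov import *
p=np.load('case.npy');X=np.array([np.cos(p[2]),np.sin(p[2])])
for s in (.045,.0):
    h=.0154+s*c30; t=np.r_[p[:2]+h*X,.166+s*s30]
    plan(t,p[2]-np.pi/2)
"
```

```text
shift [45.6 -0.1 53.9] turn 0.08 rows 2 pos [0.5756 0.035  0.2341] yaw -13.95 q6 0.11 t 17.3
shift [68.1 -0.2 92.9] turn 0.08 rows 3 pos [0.5756 0.035  0.2341] yaw -13.95 q6 0.11 t 17.3
```

>>> move_arm(
  commands=[
    [1, 0, 0, 0, 0],
    [1, 0, 0, 0, 0],
    [1, 0, 0, 0, 0],
    [1, 0, 0, 15, 0],
    [1, 10, 0, 35, 0],
    [1, 25, 0, 50, 0],
    [1, 45, 0, 54, 0],
    [1, 45, 0, 54, 0],
  ],
)

```text
time: 17.97
position: [0.5603, -0.0189, 0.1861]
tool_rot: [-0.556, -0.436, 0.56, -0.433]
ft_force: [-0.2, 0.2, 0.4]
grip_width: 0.0009
```

```bash
python3 -c "
from ov import *
gs();crops('16');shot('wrist','w16')
p=np.load('case.npy');X=np.array([np.cos(p[2]),np.sin(p[2])])
for s in (.0,):
    h=.0154+s*c30; t=np.r_[p[:2]+h*X,.166+s*s30]
    plan(t,p[2]-np.pi/2)
"
```

```text
grip sleeve x,y,z [0.0659 0.0018 0.0094] F [-0.2  0.2  0.4] w 0.0009 yaw -14.17 t 17.9667
shift [23.6 -0.8 38.9] turn -0.02 rows 2 pos [ 0.5633 -0.0177  0.1897] yaw -14.05 q6 0.02 t 18.12
```

View pics/scene16c.png

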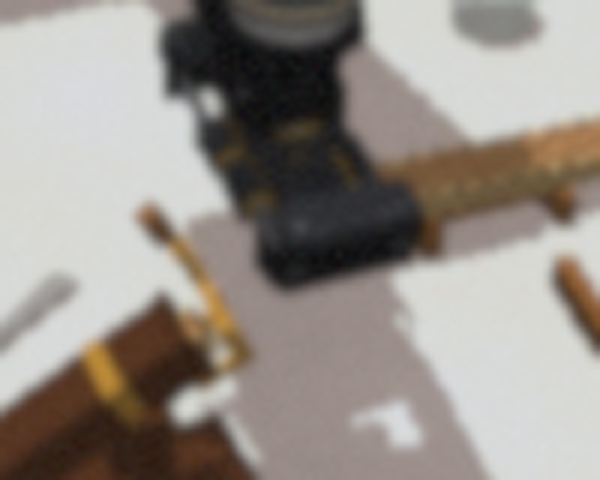

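View pics/side16c.png

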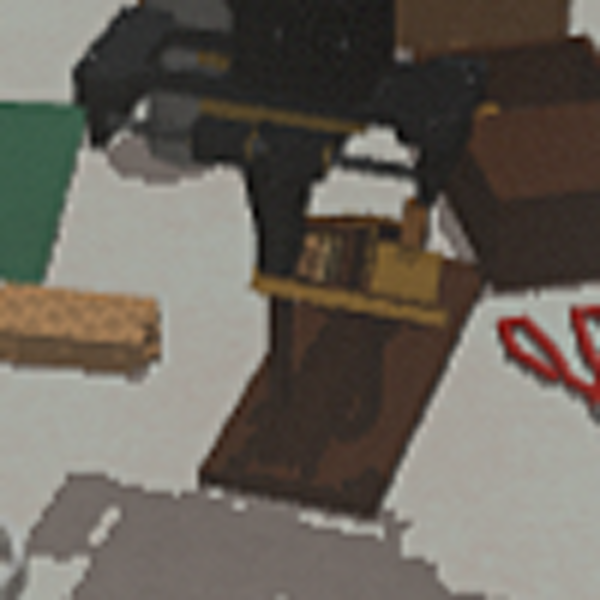

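>>> move_arm(
  commands=[
    [1, 5, 0, 8, 0],
    [1, 10, 0, 17, 0],
    [1, 14, 0, 24, 0],
    [1, 17, 0, 29, 0],
    [1, 19, 0, 33, 0],
    [1, 21, 0, 36, 0],
    [1, 22, 0, 38, 0],
    [1, 22, 0, 38, 0],
  ],
)

```text
time: 18.78
position: [0.5537, -0.0545, 0.1672]
tool_rot: [0.558, 0.435, -0.557, 0.435]
ft_force: [0.3, 1.2, 1.4]
grip_width: 0.0007
```

```bash
python3 -c "
from ov import *
gs();crops('17');shot('wrist','w17')
p=np.load('case.npy');X=np.array([np.cos(p[2]),np.sin(p[2])])
for s in (.0,):
    h=.0154+s*c30; t=np.r_[p[:2]+h*X,.166+s*s30]
    plan(t,p[2]-np.pi/2)
"
```

```text
grip sleeve x,y,z [ 0.0252 -0.0005  0.0111] F [0.3 1.2 1.4] w 0.0007 yaw -14.06 t 18.7833
shift [ 1.4 -0.6  1. ] turn 0.03 rows 1 pos [ 0.5538 -0.0543  0.1674] yaw -14.0 q6 -0.05 t 18.93
```

View pics/scene17c.png

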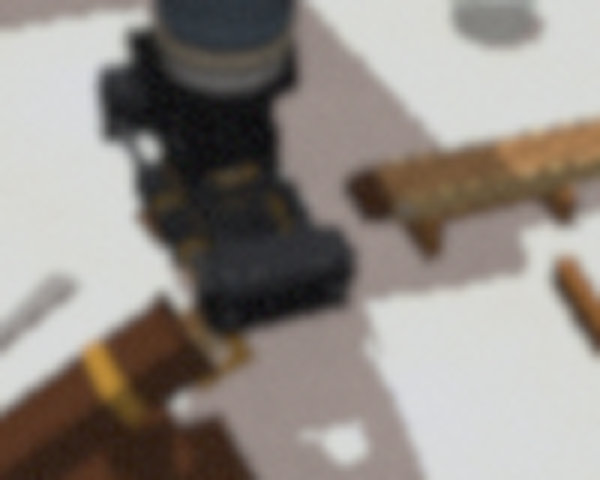

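View pics/side17c.png

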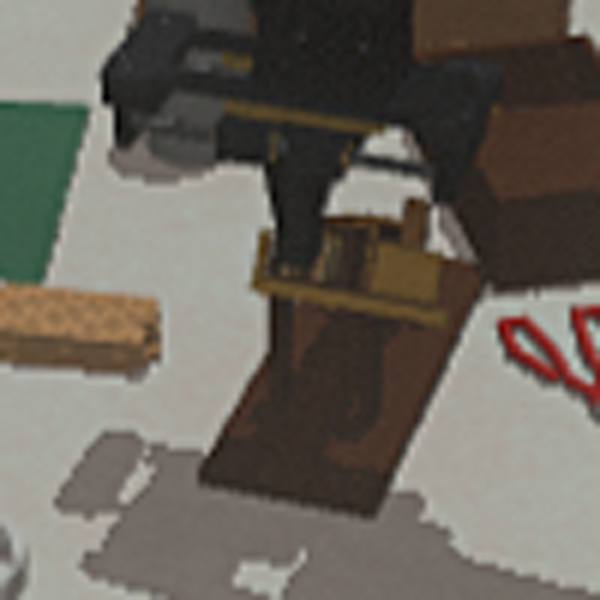

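>>> move_arm(
  commands=[
    [1, 0.5, 0, 0.9, 0],
    [1, 1, 0, 1.7, 0],
    [1, 1, 0, 1.7, 0],
    [1, 1, 0, 1.7, 0],
  ],
)

```text
time: 19.27
position: [0.5537, -0.0552, 0.1668]
tool_rot: [0.558, 0.435, -0.557, 0.435]
ft_force: [1.0, 5.1, 4.3]
grip_width: 0.0006
```

>>> move_arm(
  commands=[
    [1, 0.5, 0, 0.9, 0],
    [1, 1, 0, 1.7, 0],
    [1, 1, 0, 1.7, 0],
    [1, 1, 0, 1.7, 0],
  ],
)

```text
time: 19.6
position: [0.5537, -0.0555, 0.1666]
tool_rot: [0.559, 0.435, -0.556, 0.435]
ft_force: [1.0, 9.8, 9.2]
grip_width: 0.0005
```

>>> move_arm(
  commands=[
    [1, -4, 0, -7, 0],
    [1, -12, 0, -21, 0],
    [1, -25, 0, -45, 0],
    [0, -55, 0, -50, 0],
    [-0.3, -85, 0, -30, 0],
    [-0.3, -100, 0, 5, 0],
    [-0.3, -100, 0, 40, 0],
    [-0.3, -100, 0, 45, 0],
  ],
)

```text
time: 20.27
position: [0.5419, -0.1065, 0.2667]
tool_rot: [-0.557, -0.432, 0.558, -0.437]
ft_force: [0.2, 0.3, -0.1]
grip_width: 0.026
```

```bash
python3 -c "
from ov import *
gs();o=robot.get_obs();c=shot('wrist','w18')
overlay(c,o,np.load('case.npy'),'w18o',(130,80,330,280),.056)
p=np.load('case.npy')
t=sleeve2w([.0165,.056,.034],p)[0];t[2]=.189
plan(t+[0,0,.05],p[2]-np.pi/2);plan(t,p[2]-np.pi/2)
"
```

```text
grip sleeve x,y,z [ 0.0287 -0.0017  0.1239] F [ 0.2  0.3 -0.1] w 0.026 yaw -14.15 t 20.2667
shift [ 26.6 -57.1 -33.1] turn -0.19 rows 2 pos [ 0.5415 -0.1052  0.2658] yaw -14.22 q6 -0.14 t 20.32
shift [ 76.6 -57.2 -33.2] turn -0.19 rows 3 pos [ 0.5415 -0.1052  0.2658] yaw -14.22 q6 -0.14 t 20.32
```

View pics/w18o.png

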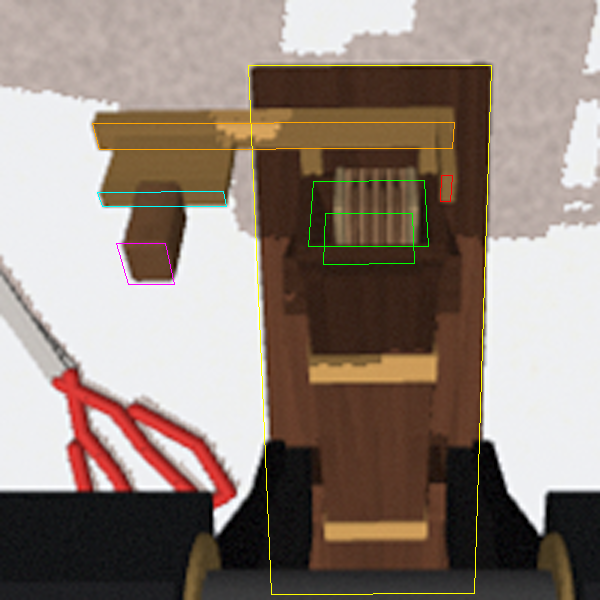

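```bash
python3 -c "
from ov import *
o=robot.get_obs();c=shot('wrist');p=np.load('case.npy')
for x in (.008,.012,.016):
  print(x,((proj(c,sleeve2w([(x,.012,.01),(x,-.012,.01),(x,.012,-.01),(x,-.012,-.01)],p),o)-[130,80])*3).round().tolist())
"
```

```text
0.008 [[329.0, 219.0], [414.0, 219.0], [332.0, 175.0], [412.0, 175.0]]
0.012 [[329.0, 208.0], [415.0, 208.0], [331.0, 164.0], [413.0, 164.0]]
0.016 [[328.0, 197.0], [415.0, 196.0], [330.0, 153.0], [413.0, 153.0]]
```

>>> move_arm(
  commands=[
    [-0.1, 10, -30, -20, 0],
    [-0.1, 26, -57, -33, 0],
    [-0.1, 35, -57, -33, 0],
    [-0.1, 50, -57, -33, 0],
    [-0.1, 65, -57, -33, 0],
    [-0.1, 76.5, -57, -33, 0],
    [-0.1, 76.5, -57, -33, 0],
  ],
)

```text
time: 20.95
position: [0.4928, -0.0539, 0.1862]
tool_rot: [-0.556, -0.438, 0.558, -0.434]
ft_force: [-0.9, -0.4, -1.2]
grip_width: 0.0479
```

```bash
python3 -c "
from ov import *
gs();c=shot('wrist','w19')
"
```

```text
grip sleeve x,y,z [0.0223 0.0587 0.0346] F [-0.9 -0.4 -1.2] w 0.0479 yaw -13.92 t 20.95
```

View pics/w19.png

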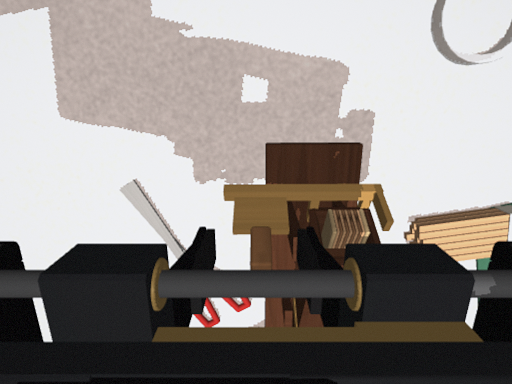

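>>> move_arm(
  commands=[
    [1, 0, 0, 0, 0],
    [1, 0, 0, 0, 0],
    [1, 0, 0, 0, 0],
    [1, 0, 0, 0, 0],
    [1, 0, 0, 0, 0],
    [1, 0, 0, 0, 0],
    [1, 0, 0, 0, 0],
  ],
  newtons=12,
)

```text
time: 21.58
position: [0.4949, -0.0557, 0.1891]
tool_rot: [0.557, 0.435, -0.557, 0.436]
ft_force: [0.4, 0.8, 1.0]
grip_width: 0.012
```

>>> move_arm(
  commands=[
    [1, 0, 10, 0, 0],
    [1, 0, 20, 0, 0],
    [1, 0, 30, 0, 0],
    [1, 0, 40, 0, 0],
    [1, 0, 48, 0, 0],
    [1, 0, 52, 0, 0],
    [1, 0, 54, 0, 0],
    [1, 0, 54, 0, 0],
  ],
)

```text
time: 22.25
position: [0.5488, -0.0688, 0.1891]
tool_rot: [0.558, 0.435, -0.557, 0.436]
ft_force: [1.8, 2.6, 3.7]
grip_width: 0.0116
```

```bash
python3 -c "
from ov import *
gs();c=shot('wrist','w20')
"
```

```text
grip sleeve x,y,z [0.0231 0.0008 0.0376] F [1.8 2.6 3.7] w 0.0116 yaw -14.02 t 22.25
```

View pics/w20.png

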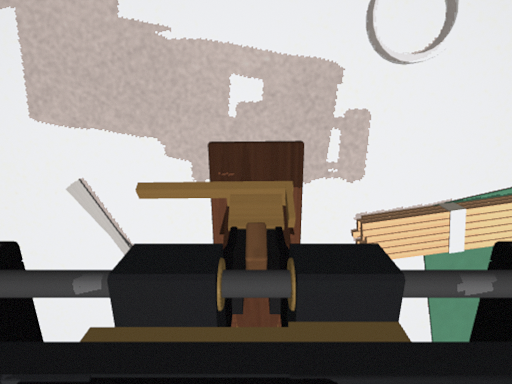

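Moved 55.5 mm; push up to the stop (1–2 mm more).

>>> move_arm(
  commands=[
    [1, 0, 1, 0, 0],
    [1, 0, 2, 0, 0],
    [1, 0, 2, 0, 0],
    [1, 0, 2, 0, 0],
  ],
)

```text
time: 22.63
position: [0.5491, -0.0688, 0.1891]
tool_rot: [0.557, 0.435, -0.557, 0.435]
ft_force: [-0.1, 2.4, 5.1]
grip_width: 0.0119
```

>>> move_arm(
  commands=[
    [0.4, 0, 1.5, 0, 0],
    [0.3, 0, 1.5, 0, 0],
    [0.3, 0, 1.5, 0, 0],
    [0.3, -20, 1.5, 0, 0],
    [0.3, -50, 1.5, 10, 0],
    [0.3, -85, 1.5, 25, 0],
    [-0.5, -85, 1.5, 35, 0],
    [-0.5, -85, 1.5, 35, 0],
  ],
)

```text
time: 23.3
position: [0.5429, -0.1057, 0.2756]
tool_rot: [0.558, 0.433, -0.557, 0.437]
ft_force: [0.4, 0.7, -0.7]
grip_width: 0.0374
```

```bash
python3 -c "
from ov import *
gs();o=robot.get_obs();c=shot('wrist','w21')
overlay(c,o,np.load('case.npy'),'w21o',(130,80,330,280),.0)
"
```

```text
grip sleeve x,y,z [ 0.034  -0.0024  0.1312] F [ 0.4  0.7 -0.7] w 0.0374 yaw -14.12 t 23.3
```

View pics/w21o.png

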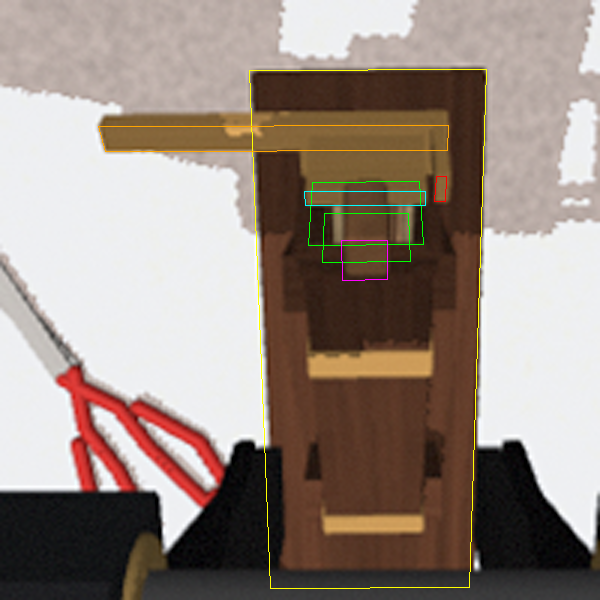

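```bash
python3 -c "
from rig import robot
print(robot.hand_in())"
```

```text
the job is handed in; nothing more can be done
None
```

The narrower fan is in the slanted case, rivet end first, with the shutter shut across its end. I handed the job in at about 23 s of the 72 s allowed. No verdict is reported, so what follows is from my own checks.

**How it was done:**
- **Opening the shutter:** I pinched the tab and slid it to its end stop at about 56 mm.
- **Tilting the fan:** The tool can only point down, so I gripped the fan lightly near its free end and raised it, letting it pivot on the rest's bar to about 30°. I then gripped it firmly and lifted it.
- **Inserting the fan:** I slid it along the bore to about 125 mm deep. It slid most of the rest on its own after I released it, and I pushed it home with closed fingertips.
- **Closing the shutter:** I slid it back to its stop and moved the gripper away.

**Last checks:**
- **Fan depth:** It stopped hard under about 13 N and moved only about 0.3 mm. The picture puts its end about 10 mm outside the mouth, against 8 mm expected, which is within the 5 mm allowed and near my measuring error.
- **Shutter:** It stopped moving when pushed further, and its tab and plate line up with the shut position in the last wrist picture.
- **Clearances:** I didn't measure the wider fan or the other things again at the end. None looked moved in the pictures I took along the way. The gripper touches nothing.

**Disagreement:** The scene and side cameras put the case 1 to 3 pixels off from the wrist camera. I used the wrist camera for the case position and compared the fan and case within the same picture for the fit.

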